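# Tighten the hub screw of an inclined tube mixer with a hex key

### The job

The disc of the inclined tube mixer has worked loose. Take the large red-handled hex key from the wooden rack, seat it fully home in the hub screw's hexagonal socket before you turn it, and turn the screw clockwise until it stops. Then put the key back upright in its hole in the rack and let go, leaving everything else standing where it is.

Things in the scene. Friction and masses are not known exactly. Their poses are not given: they have to be found in the camera images.
- key: large T-handled hex key, RED handle, 134 mm long, 0.20 to 0.33 kg. Origin at the centre of its tip, z along the shaft up to the handle. From the tip: hexagon bar 20 mm across flats to 60 mm (first 4 mm stepped down to 17), dark collar 36 mm in diameter from 60 to 68 mm, round shaft 16 mm thick to 108 mm, T-handle to 134 mm. Two flats of the hexagon face its +x and -x
- key_grip (a point): centre of the red T-handle, on the key's axis 121 mm from its tip; axes as key. The handle is a flat-sided bar 90 mm long along the key's x, 20 mm wide along its y, 26 mm high
- rack: fixed block of light wood, 90 x 260 x 70 mm (its x, y, z); origin under its centre. Two upright through-holes 26 mm wide, 65 mm either side of its centre along y, each with a key hanging upright in it (which is where varies): the collar rests on the rack's top, the tip is 10 mm above the table, sideways play about 1.5 mm
- rack_hole0 (a point): centre of the mouth of the hole at the rack's -y end, on its top face, 70 mm above the table. A key is back in the rack when its hexagon hangs in a hole and its collar rests on the top
- rack_hole1 (a point): the same for the hole at the rack's +y end
- mixer: fixed inclined tube mixer: grey base 180 x 160 x 45 mm, blue motor housing, white disc 156 mm in diameter with tubes clipped round its rim. The disc's axis leans 30 degrees from vertical towards the mixer's own -x (its front, roughly towards the robot). Origin on the table straight below the centre of the socket's mouth, which is 145 mm up
- socket_mouth (a point): centre of the mouth of the hexagonal socket in the dark hub screw, sunk 1 mm below the rim of an aluminium hub 68 mm wide that stands 26 mm proud of the disc. z points out along the screw's axis; x and y turn with the screw. Socket 21.5 mm across flats, 24 mm deep, narrowing to that from 27.5 mm over its first 7 mm; two of its flats face +x and -x
- socket_floor (a point): centre of the socket's floor, 24 mm below the mouth; axes as socket_mouth. The key enters when the x axes of key and socket differ by a multiple of 60 degrees; inside it has about 0.15 rad of rotary play either way. It is fully home when its tip stands on the floor, the collar then 36 mm above the mouth
- screw (a joint): angle of the hub screw in rad; it grows as the screw is turned clockwise seen from outside (looking at the hub). It starts between 0.2 and 0.6 and comes to a hard stop, tight, at 1.2. It turns against about 0.12 N m of friction and stays where it is left
- small_key: bystander: a second T-handled hex key of the same shape (13 mm across flats, 0.14 to 0.24 kg, YELLOW handle), too small for this screw; it hangs in the other hole of the rack. Origin at its tip
- amber: bystander: amber bottle with blue cap, 72 mm across, 160 mm tall; origin under its centre
- jar: bystander: white jar with blue lid, 80 mm across, 110 mm tall; origin under its centre
- flask: bystander: conical glass flask, 84 mm across, 125 mm tall; origin under its centre
- beaker: bystander: glass beaker, 72 mm across, 90 mm tall; origin under its centre
- driver: bystander: screwdriver 180 mm long, lying flat
- tub: bystander: grey jar with red lid, 64 mm across, 70 mm tall; origin under its centre
Mind the look-alikes: they are no part of the job. What is shaped like the key but blue or purple is not meant.

How it is judged:
By the outcome, as a careful person would: the job done as asked, in the order asked, and still so for the second after the job is handed in, with the robot touching nothing.
It also fails if it takes over 54 s, if anything falls off the work surface, if the arm or the gripper's body presses on something with over 40 N, if the wrist force passes 120 N, or if a joint passes its speed limit or range.

### The arm

A 6-joint arm with a two-finger parallel gripper is mounted at the origin on the work surface. World frame = base frame: x ahead of the robot, y to its left, z up, the work surface at z = 0. Lengths are in mm, angles in degrees, forces in N, time in s.
With the tool pointing down it reaches from about 350 to 850 mm from the base axis. Payload 8.1 kg.
Tool frame: the origin (TCP) lies at the very end of the fingers, on their centre line; the grasp point (between the pads) lies 19 mm behind it (tcp_to_grasp is the distance from the TCP to the grasp point, in mm); z points along the fingers, x is the direction in which the jaws open and shut, and the axes are right-handed (so a half turn about z gives the same grasp; the last joint's range is limited). The gripper opens to 85 mm and grips with 20 to 120 N. Pads are 22 mm wide; open, the fingers measure 114 mm over their backs; the gripper's body (76 mm by 85 mm) begins 54 mm behind the grasp point. The pads swing forward as they close: fully open they stand 13 mm farther back than shut.
Start: joints at [-70.554, 7.471, 85.268, -0, 87.261, -4.893], TCP at [247.303, -546.669, 231.292] pointing down, gripper open.
Joint ranges: [-169.43, 169.43], [-51.17, 129.36], [1.28, 143.12], [-76.62, 256.62], [0, 156.53], [-152.29, 152.29]. Speed limits (degrees/s): [136.94, 136.94, 159.86, 180, 180, 180].

### API

Orientations are given as [roll, pitch, yaw] about the fixed x, y, z axes, in that order (R = Rz(yaw) Ry(pitch) Rx(roll)).
In Python, from bench import * gives the robot as it stands. The module is installed in compiled form; this text tells all that it offers.
- The arm moves only by the tool apply_moves, never from a script. Its argument "targets" is text: rows parted by semicolons, each of 7 numbers parted by spaces: the turn, a rotation vector about the tool's x, y, z in rad, then the shift along the tool's x, y, z in cm, then the finger opening in cm, from 0 to 8.54. A call has exactly 5 rows; each row is the pose to reach, as a shift and turn from the pose commanded when the call began, along the tool's axes at that moment; what a row does not reach only later rows make up. A row lasts 1/10 s, in which the tool goes at most 50 mm and 8.59 degrees, less where a joint would pass 70% of its speed; a pose out of reach is approached as far as the arm can. A call with a gripper value outside its range is refused whole. The fingers move at their own pace and stop on an object; "force" is the grip in N (left out, the last holds). Time passes only in rows, so rows that repeat a pose let the fingers close, or fill a call up. It gives the time, the measured TCP pose, the force and the opening at its end, in the units of the state.
- sense(): the state, without advancing time (a new reading comes with each control period).
- snapshot(name): name is "side" or "top" or "wrist"; returns the picture (420x560x3 uint8, red, green, blue); there is no depth.
- camera_model(name): a dict with "fx", "fy", "cx", "cy" (pixels), "position" and "attitude" of the camera in the world; the wrist camera has in their place "T_tool_cam" (4x4, takes a point from camera to tool coordinates, whose origin is the TCP and whose axes are the tool frame's). Camera axes: x right, y up, looking along -z (the intrinsics and any distortion apply to the point x, -y, -z); pixel columns grow to the right and rows downward; lengths in mm; the calibration is good to about 2 mm. A picture is of the moment at which its call begins: read the wrist's pose just before it. camera_model takes no time and is no camera call.
- hand_in(): hands the job in, once; it reports no verdict.
Trained networks look in the newest picture that a camera, given by its name, has taken for a name from the list of things; names that differ only in an ending like _2 or _b are one class to them, and where a whole thing is asked for, a point or a joint stands for the part that bears it (a point fixed in the world has none). Each returns a list of dicts, best first, with "confidence" (0 to 1); they miss things now and then, are a little off and sometimes report something else, mostly with a low value. They report only what shows in the picture. A call takes as long as a camera call. They do not tell look-alikes from the thing itself.
- recognise(camera, query): "at" ([row, column] in pixels, amid what is visible of it).
- place_of(camera, query): "at" ([row, column] in pixels: a listed point, or the origin of a listed thing).
The state is a dict: "time": time; "joint_pos": joint angles; "qd": joint speeds; "joint_efforts": joint torques, N m; "tool_pos": TCP position; "tcp_rot": TCP orientation; "ft_force": force on the tool from outside, world axes, zero at the start; "wrist_torque": the same for the moment, N m; "finger_gap": finger opening in mm.
Only numpy, scipy, OpenCV 4.12 (cv2) and the standard library are available. Lean on these libraries where they do the work, as an engineer would, in place of code of your own. Each camera call takes 0.05 s, during which the arm holds its last target. There are 200 camera calls.

## Working session

There is one attempt and no reset: what is moved stays moved. The work goes in short steps, Python scripts to look and compute and a tool call to move; the robot and the scene stay as the last step left them, time stands still between calls to the robot, and variables do not carry over. Pictures are saved under pics/ and viewed, about 8 in all and at most 12, crops included, and the job is handed in when it is done.

Besides the shell and the picture viewer there is one more tool, called after "Emit:" as name(argument=value, ...) on one line, values as JSON. apply_moves: Moves the arm, as the interface text tells. Its arguments: {"type":"object","properties":{"targets":{"type":"string"},"force":{"type":"number"}},"required":["targets"]}

```bash
mkdir -p pics; python3 - <<'E'
from bench import *
import cv2,numpy as np
s=sense();print({k:np.round(v,2).tolist() for k,v in s.items()})
for c in ["side","top"]:
    im=snapshot(c);cv2.imwrite(f"pics/{c}0.png",im[:,:,::-1])
    m=camera_model(c);print(c,m)
    for q in ["key","key_grip","rack","rack_hole0","rack_hole1","mixer","socket_mouth","small_key","screw"]:
        try:
            print(q,[(np.round(d["at"],1).tolist(),round(d["confidence"],2)) for d in place_of(c,q)[:3]])
        except Exception as e: print(q,e)
print(camera_model("wrist"))
print(sense()["time"])
E
```

```text
{'time': 0.0, 'joint_pos': [-70.56, 7.51, 85.33, -0.0, 87.26, -4.89], 'qd': [0.06, -0.11, -0.08, -0.03, 0.02, 0.04], 'joint_efforts': [0.0, -56.94, -50.06, 0.0, 0.01, 0.0], 'tool_pos': [247.11, -546.15, 230.26], 'tcp_rot': [-179.99, 0.1, -65.66], 'ft_force': [-0.49, -0.84, 0.19], 'wrist_torque': [-0.03, 0.04, -0.06], 'finger_gap': 85.45}
side {'fx': 448.3469830414568, 'fy': 448.3469830414568, 'cx': 281.32596380493516, 'cy': 211.52613443462744, 'position': array([480.43447213, 889.13447764, 741.82869218]), 'attitude': array([  53.29681273,    0.58935448, -175.63776998])}
key [([205.2, 348.5], 0.68)]
key_grip [([168.4, 354.0], 0.93), ([139.6, 348.8], 0.85), ([156.0, 302.5], 0.73)]
rack [([184.9, 301.0], 0.84)]
rack_hole0 [([151.7, 307.3], 0.97), ([175.0, 303.5], 0.71)]
rack_hole1 [([151.7, 307.3], 0.97), ([175.0, 303.5], 0.71)]
mixer [([275.1, 241.9], 0.72), ([223.5, 202.2], 0.21)]
socket_mouth [([227.2, 238.3], 0.68)]
small_key [([248.1, 355.1], 0.48)]
screw it knows: amber, beaker, driver, flask, jar, key, key_grip, mixer, rack, rack_hole, small_key, socket_floor, socket_mouth, tub
t
[... 590 characters left out ...]
 0.91), ([230.3, 369.4], 0.65)]
socket_mouth [([174.2, 234.7], 0.82)]
small_key [([232.6, 416.0], 0.89)]
screw it knows: amber, beaker, driver, flask, jar, key, key_grip, mixer, rack, rack_hole, small_key, socket_floor, socket_mouth, tub
{'fx': 323.1741943299457, 'fy': 323.1741943299457, 'cx': 280.99318553572755, 'cy': 206.96155477933385, 'T_tool_cam': array([[ 9.99999357e-01,  1.12708645e-03, -1.23721055e-04,
         4.00487608e-01],
       [ 1.03437347e-03, -9.51508258e-01, -3.07621464e-01,
        -8.04304253e+01],
       [-4.64437588e-04,  3.07621139e-01, -9.51508812e-01,
        -1.43230082e+02],
       [ 0.00000000e+00,  0.00000000e+00,  0.00000000e+00,
         1.00000000e+00]])}
0.9
```

View pics/top0.png

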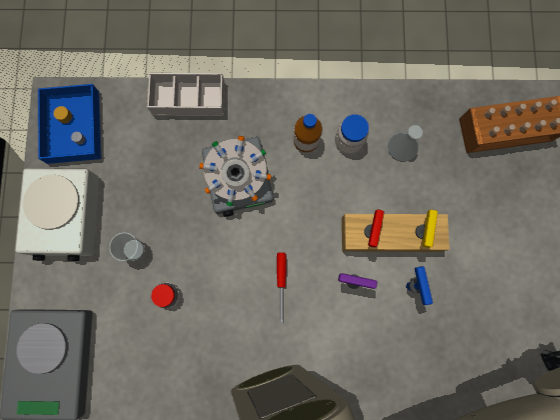

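View pics/side0.png

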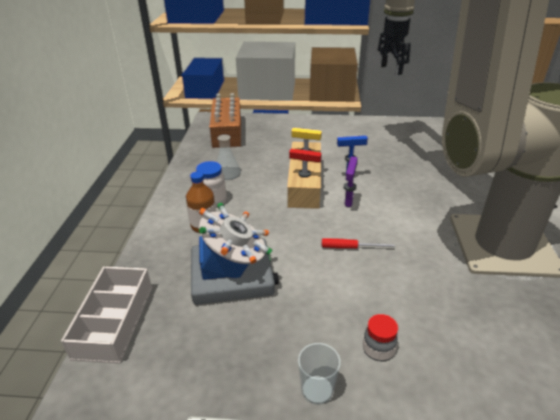

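```bash
cat > h.py <<'E'
from bench import *
import cv2,numpy as np
from scipy.spatial.transform import Rotation as R
def E(a): return R.from_euler('xyz',a,degrees=True)
def campose(c,s=None):
    m=camera_model(c)
    if c!="wrist": return m,E(m["attitude"]).as_matrix(),np.array(m["position"])
    s=s or sense();Rt=E(s["tcp_rot"]).as_matrix();T=m["T_tool_cam"]
    return m,Rt@T[:3,:3],np.array(s["tool_pos"])+Rt@T[:3,3]
def ray(c,rc,s=None):
    m,A,p=campose(c,s)
    d=np.array([(rc[1]-m["cx"])/m["fx"],-(rc[0]-m["cy"])/m["fy"],-1.])
    d=A@d;return p,d/np.linalg.norm(d)
def onz(c,rc,z,s=None):
    p,d=ray(c,rc,s);return p+d*(z-p[2])/d[2]
def proj(c,X,s=None):
    m,A,p=campose(c,s);v=A.T@(np.asarray(X)-p)
    return np.array([m["cy"]-m["fy"]*v[1]/-v[2]*1., m["cx"]+m["fx"]*v[0]/-v[2]])
def tri(r):
    A=np.zeros((3,3));b=np.zeros(3)
    for p,d in r: P=np.eye(3)-np.outer(d,d);A+=P;b+=P@p
    X=np.linalg.solve(A,b);return X,[np.linalg.norm((np.eye(3)-np.outer(d,d))@(X-p)) for p,d in r]
E
python3 - <<'E'
from h import *
top=cv2.imread("pics/top0.png");
h=cv2.cvtColor(top,cv2.COLOR_BGR2HSV)
for n,lo,hi in [("red",0,6),("yel",22,32)]:
    m=cv2.inRange(h,(lo,150,80),(hi,255,255));m[:, :340]=0;m[:200]=0;m[260:]=0;m[:,450:]=0
    (c,w,a)=cv2.minAreaRect(cv2.findNonZero(m));b=cv2.boxPoints((c,w,a));
    print(n,c,w,a,"grip",onz("top",(c[1],c[0]),140))
    W=[onz("top",(q[1],q[0]),144)[:2] for q in b];print(np.round(W,0).tolist())
print("tri red",tri([ray("top",(228,376)),ray("side",(155,305))]))
print("mouth",tri([ray("top",(174,234.7)),ray("side",(227.2,238.3))]), onz("top",(172,235),145),onz("side",(228,238),145))
for p in [(214,343),(214,448),(250,343),(250,448)]:print(onz("top",p,70 if p[0]<230 else 0)[:2])
print(onz("top",(232,421),70),onz("top",(231,369),70))
E
```

```text
red (375.7307434082031, 227.8461456298828) (9.21745777130127, 37.85041046142578) 11.309932708740234 grip [ 502.314871   -188.62630788  140.        ]
[[460.0, -167.0], [549.0, -187.0], [544.0, -209.0], [456.0, -188.0]]
yel (429.6474304199219, 228.20359802246094) (10.743353843688965, 37.957218170166016) 9.090276718139648 grip [ 502.622313   -316.57635671  140.        ]
[[459.0, -294.0], [549.0, -312.0], [545.0, -337.0], [456.0, -319.0]]
tri red (array([ 503.6468041 , -191.31937748,  130.15847799]), [np.float64(0.3649957357985823), np.float64(0.3649957357985942)])
mouth (array([633.04122889, 150.39188659, 142.60233336]), [np.float64(2.232898601470442), np.float64(2.2328986014701098)]) [635.13543029 149.49420137 145.        ] [634.94933563 155.43777033 145.        ]
[ 546.51598445 -120.92646429]
[ 548.86294964 -386.88381441]
[ 461.15147884 -129.15570697]
[ 463.80139826 -406.95720467]
[ 502.25675026 -316.66849661   70.        ] [ 503.59731314 -185.85311064   70.        ]
```

```bash
cat >> h.py <<'E'
def plan(p1,r1,p0=None,r0=None):
    s=sense();p0=s["tool_pos"] if p0 is None else p0;r0=s["tcp_rot"] if r0 is None else r0
    a=E(r0); b=r1 if isinstance(r1,R) else E(r1)
    print("rotvec",np.round((a.inv()*b).as_rotvec(),3),"shift cm",np.round(a.inv().apply(np.array(p1)-p0)/10,2))
def st():
    s=sense();print({k:np.round(s[k],2).tolist() for k in ["time","joint_pos","tool_pos","tcp_rot","ft_force","wrist_torque","finger_gap"]})
E
python3 - <<'E'
from h import *
plan([502.5,-188.5,235],[180,0,-103],[247.303,-546.669,231.292],[180,0,-65.66])
E
```

```text
rotvec [ 0.    -0.     0.652] shift cm [-22.12 -38.01  -0.37]
```

Emit:
apply_moves(targets="0 0 0.13 -4.42 -7.6 -0.1 5; 0 0 0.26 -8.85 -15.2 -0.2 5; 0 0 0.39 -13.27 -22.8 -0.3 5; 0 0 0.52 -17.7 -30.4 -0.35 5; 0 0 0.652 -22.12 -38.01 -0.37 5")

```text
time: 1.4
tool_pos: [392.6, -342.2, 234.0]
tcp_rot: [-180.0, -0.0, -103.2]
ft_force: [1.2, -0.5, -0.2]
finger_gap: 49.9
```

```bash
python3 - <<'E'
from h import *
st();plan([502.5,-188.5,235],[180,0,-103])
E
```

```text
{'time': 1.4, 'joint_pos': [-46.73, -4.96, 97.6, 0.01, 87.33, 56.44], 'tool_pos': [392.58, -342.25, 233.99], 'tcp_rot': [-179.97, -0.01, -103.17], 'ft_force': [1.18, -0.54, -0.21], 'wrist_torque': [-0.03, -0.06, -0.02], 'finger_gap': 49.88}
rotvec [-0.001 -0.    -0.003] shift cm [-17.47  -7.2   -0.1 ]
```

Emit:
apply_moves(targets="0 0 0 -4.4 -1.8 -0.1 5; 0 0 0 -8.8 -3.6 -0.1 5; 0 0 0 -13.1 -5.4 -0.1 5; 0 0 0 -17.47 -7.2 -0.1 5; 0 0 0 -17.47 -7.2 -0.1 5")

```text
time: 1.9
tool_pos: [503.3, -184.8, 234.9]
tcp_rot: [-179.9, 0.1, -102.5]
ft_force: [-0.1, -0.5, -0.3]
finger_gap: 50.2
```

```bash
python3 - <<'E'
from h import *
st();s=sense();im=snapshot("wrist");cv2.imwrite("pics/w1.png",im[:,:,::-1])
h=cv2.cvtColor(im,cv2.COLOR_RGB2HSV)
m=cv2.inRange(h,(0,150,60),(6,255,255))
n,l,stt,_=cv2.connectedComponentsWithStats(m);i=1+np.argmax(stt[1:,4])
(c,w,a)=cv2.minAreaRect(cv2.findNonZero((l==i).astype(np.uint8)));b=cv2.boxPoints((c,w,a));print(c,w,a,b.tolist())
W=np.array([onz("wrist",(q[1],q[0]),144,s)[:2] for q in b]);print(np.round(W,1).tolist(),W.mean(0))
for q in ["key_grip","rack_hole0","key"]:
    for d in place_of("wrist",q)[:3]: print(q,np.round(d["at"],1),round(d["confidence"],2),onz("wrist",d["at"],{"key_grip":131,"rack_hole0":70,"key":10}[q],s).round(1))
E
```

```text
{'time': 1.9, 'joint_pos': [-25.72, -2.56, 95.21, 0.12, 87.32, 76.8], 'tool_pos': [503.35, -184.77, 234.93], 'tcp_rot': [-179.94, 0.11, -102.52], 'ft_force': [-0.07, -0.47, -0.34], 'wrist_torque': [0.01, 0.03, 0.03], 'finger_gap': 50.15}
(288.0, 203.0) (112.0, 26.0) 90.0 [[275.0, 147.0], [301.0, 147.0], [301.0, 259.0], [275.0, 259.0]]
[[553.3, -190.7], [549.3, -208.9], [461.9, -191.2], [466.4, -170.8]] [ 507.72242561 -190.4019137 ]
key_grip [308.8 433.1] 0.66 [ 381.3 -295.9  131. ]
key_grip [203.4 286.7] 0.56 [ 506.1 -189.2  131. ]
key_grip [330.8 267.4] 0.56 [ 390.4 -146.   131. ]
rack_hole0 [145.6 398.5] 0.72 [ 520.3 -301.2   70. ]
key [270.1 272.7] 0.94 [ 385.8 -146.6   10. ]
key [254.3 394.4] 0.93 [ 374.3 -300.7   10. ]
key [172.7 284.1] 0.61 [ 506.  -187.9   10. ]
```

View pics/w1.png

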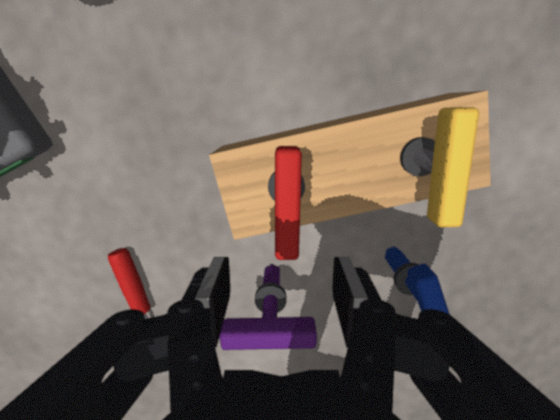

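Emit:
apply_moves(targets="0 0 0 0 0 3 5; 0 0 0 0 0 6 5; 0 0 0 0 0 6 5; 0 0 0 0 0 6 5; 0 0 0 0 0 6 5")

```text
time: 2.6
tool_pos: [501.4, -190.8, 176.8]
tcp_rot: [-179.9, -0.0, -102.9]
ft_force: [0.8, 0.1, 1.2]
finger_gap: 50.2
```

```bash
python3 - <<'E'
from h import *
st();plan([505,-189.3,112],[180,0,-102.7]);s=sense();im=snapshot("wrist")
h=cv2.cvtColor(im,cv2.COLOR_RGB2HSV)
m=cv2.inRange(h,(0,150,60),(6,255,255));m[:,:220]=0;m[:,340:]=0
n,l,stt,_=cv2.connectedComponentsWithStats(m);i=1+np.argmax(stt[1:,4])
(c,w,a)=cv2.minAreaRect(cv2.findNonZero((l==i).astype(np.uint8)));b=cv2.boxPoints((c,w,a));print(c,w,a,b.tolist())
W=np.array([onz("wrist",(q[1],q[0]),144,s)[:2] for q in b]);print(np.round(W,1).tolist(),W.mean(0))
v=h[:,int(c[0]),2];print([int(x) for x in v[int(b[:,1].min())-2:int(b[:,1].max())+3:4]])
E
```

```text
{'time': 2.6, 'joint_pos': [-26.31, -0.68, 99.48, -0.0, 81.05, 76.61], 'tool_pos': [501.41, -190.78, 176.8], 'tcp_rot': [-179.86, -0.04, -102.92], 'ft_force': [0.8, 0.11, 1.17], 'wrist_torque': [-0.02, -0.03, 0.05], 'finger_gap': 50.23}
rotvec [-0.002 -0.001 -0.004] shift cm [-0.23 -0.3   6.48]
(278.0, 229.5) (143.0, 34.0) 90.0 [[261.0, 158.0], [295.0, 158.0], [295.0, 301.0], [261.0, 301.0]]
[[554.3, -191.2], [550.2, -209.3], [461.8, -190.1], [466.6, -169.2]] [ 508.20140447 -189.94369874]
[170, 88, 153, 191, 204, 204, 201, 201, 202, 201, 203, 201, 201, 202, 200, 201, 201, 200, 202, 200, 199, 118, 111, 110, 108, 108, 108, 111, 110, 110, 110, 111, 108, 110, 113, 185, 176]
```

Emit:
apply_moves(targets="0 0 0 -0.1 -0.2 2.5 5; 0 0 0 -0.2 -0.43 5 5; 0 0 0 -0.2 -0.43 6.45 5; 0 0 0 -0.2 -0.43 6.45 5; 0 0 0 -0.2 -0.43 6.45 5")

```text
time: 3.15
tool_pos: [505.8, -189.0, 111.3]
tcp_rot: [-180.0, -0.0, -102.9]
ft_force: [1.6, -0.6, -0.1]
finger_gap: 50.3
```

Emit:
apply_moves(targets="0 0 0 0 0 0 0.5; 0 0 0 0 0 0 0.5; 0 0 0 0 0 0 0.5; 0 0 0 0 0 0 0.5; 0 0 0 0 0 0 0.5", force=100)

```text
time: 3.65
tool_pos: [506.3, -189.3, 111.9]
tcp_rot: [-179.9, -0.0, -102.9]
ft_force: [-0.8, -0.8, 6.9]
finger_gap: 19.0
```

```bash
python3 - <<'E'
from h import *
st()
E
```

```text
{'time': 3.65, 'joint_pos': [-25.92, 3.33, 102.46, -0.01, 74.06, 76.93], 'tool_pos': [506.32, -189.25, 111.89], 'tcp_rot': [-179.86, -0.04, -102.85], 'ft_force': [-0.79, -0.84, 6.89], 'wrist_torque': [0.05, 0.19, -0.05], 'finger_gap': 19.03}
```

Emit:
apply_moves(targets="0 0 0 0 0 -2 0.5; 0 0 0 0 0 -5 0.5; 0 0 0 0 0 -9 0.5; 0 0 0 0 0 -13 0.5; 0 0 0 0 0 -13 0.5")

```text
time: 4.15
tool_pos: [508.3, -190.0, 247.6]
tcp_rot: [-179.4, -0.1, -102.8]
ft_force: [1.3, -0.5, -1.0]
finger_gap: 18.6
```

```bash
cat >> h.py <<'E'
def tilt(g,psi=10.,lean=30.): return E([0,0,psi])*E([0,-lean,0])*E([180,0,0]).__class__.from_euler('z',g,degrees=True)*E([180,0,0])
def axis(psi=10.,lean=30.): return -tilt(0,psi,lean).as_matrix()[:,2]
E
python3 - <<'E'
from h import *
st();T=tilt(-60);M=np.array([634,151,145.]);p=M+145*axis()+50*T.as_matrix()[:,1]
print(axis(),p);plan(p,T)
top=cv2.imread("pics/top0.png")[110:230,170:310];
cv2.imwrite("pics/t_crop.png",cv2.resize(top,None,fx=5,fy=5,interpolation=cv2.INTER_CUBIC))
E
```

```text
{'time': 4.15, 'joint_pos': [-25.91, -2.42, 93.75, 0.0, 88.04, 76.93], 'tool_pos': [508.33, -190.03, 247.62], 'tcp_rot': [-179.39, -0.14, -102.85], 'ft_force': [1.29, -0.46, -0.99], 'wrist_torque': [-0.06, -0.1, 0.01], 'finger_gap': 18.64}
[-0.49240388 -0.08682409  0.8660254 ] [530.01235161 107.27850663 248.92304845]
rotvec [ 0.532  0.027 -0.9  ] shift cm [-29.47   4.49  -0.25]
```

View pics/t_crop.png

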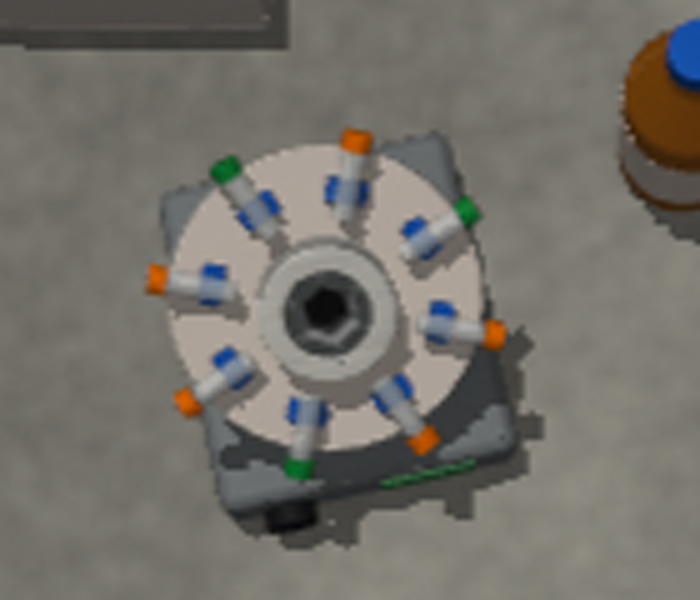

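```bash
python3 - <<'E'
from h import *
T=tilt(-60,12);M=np.array([635,151,145.]);p=M+145*axis(12)+50*T.as_matrix()[:,1]
print(p);plan(p,T)
E
```

```text
[532.60155619 103.67602399 248.92304845]
rotvec [ 0.534  0.017 -0.934] shift cm [-29.18   4.16  -0.25]
```

Emit:
apply_moves(targets="0.066 0.002 -0.117 -3.65 0.5 -0.5 0.5; 0.133 0.004 -0.233 -7.3 1 -0.5 0.5; 0.2 0.006 -0.35 -10.9 1.5 -0.5 0.5; 0.267 0.008 -0.467 -14.6 2 -0.5 0.5; 0.334 0.01 -0.584 -18.2 2.6 -0.5 0.5")

```text
time: 4.65
tool_pos: [520.0, -3.8, 244.2]
tcp_rot: [-162.0, -6.0, -69.8]
ft_force: [0.3, 0.5, -2.2]
finger_gap: 18.6
```

```bash
python3 - <<'E'
from h import *
st();T=tilt(-60,12);M=np.array([635,151,145.]);p=M+145*axis(12)+50*T.as_matrix()[:,1]
plan(p,T)
E
```

```text
{'time': 4.65, 'joint_pos': [-8.61, -24.78, 115.03, 3.8, 71.17, 59.56], 'tool_pos': [519.96, -3.76, 244.19], 'tcp_rot': [-161.98, -5.97, -69.75], 'ft_force': [0.29, 0.53, -2.18], 'wrist_torque': [-0.06, 0.25, 0.01], 'finger_gap': 18.59}
rotvec [ 0.204  0.017 -0.348] shift cm [-9.54 -5.12  0.12]
```

Emit:
apply_moves(targets="0.068 0.005 -0.116 -3.2 -1.7 0.05 0.5; 0.136 0.01 -0.232 -6.4 -3.4 0.1 0.5; 0.204 0.017 -0.348 -9.54 -5.12 0.12 0.5; 0.204 0.017 -0.348 -9.54 -5.12 0.12 0.5; 0.204 0.017 -0.348 -9.54 -5.12 0.12 0.5")

```text
time: 5.15
tool_pos: [532.7, 102.4, 248.6]
tcp_rot: [-153.6, -14.3, -51.6]
ft_force: [0.3, -0.4, -2.5]
finger_gap: 18.7
```

```bash
python3 - <<'E'
from h import *
st();s=sense();im=snapshot("wrist");cv2.imwrite("pics/w2.png",im[:,:,::-1])
M=np.array([635,151,145.]);print("proj M",proj("wrist",M,s))
for q in ["socket_mouth","socket_floor"]:
    for d in place_of("wrist",q)[:3]: print(q,np.round(d["at"],1),round(d["confidence"],2))
E
```

```text
{'time': 5.15, 'joint_pos': [2.26, -31.93, 122.4, 5.46, 60.21, 49.02], 'tool_pos': [532.68, 102.42, 248.57], 'tcp_rot': [-153.63, -14.35, -51.61], 'ft_force': [0.28, -0.43, -2.5], 'wrist_torque': [-0.08, 0.5, -0.02], 'finger_gap': 18.66}
proj M [137.08808638 278.53951039]
socket_mouth [137.  280.3] 0.62
socket_floor [136.2 278.4] 0.58
```

View pics/w2.png

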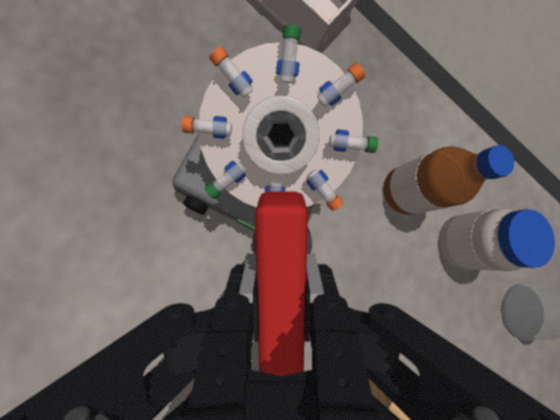

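```bash
cat >> h.py <<'E'
def rect(im,s,M,ax,half=45,px=600,g=-60,psi=12):
    # rectified picture: right = tool x for roll g, up = cross(ax,x); centre at M
    T=tilt(g,psi).as_matrix();x=T[:,0];y=np.cross(ax,x)
    src=np.float32([proj("wrist",M+half*(i*x+j*y),s)[::-1] for i,j in [(-1,1),(1,1),(1,-1),(-1,-1)]])
    H=cv2.getPerspectiveTransform(src,np.float32([[0,0],[px,0],[px,px],[0,px]]))
    return cv2.warpPerspective(im,H,(px,px),flags=cv2.INTER_CUBIC)
E
python3 - <<'E'
from h import *
s=sense();im=cv2.imread("pics/w2.png");M=np.array([635,151,145.]);a=axis(12)
r=rect(im,s,M,a,half=40);r2=rect(im,s,M-26*a,a,half=95,px=300)
cv2.line(r,(300,0),(300,600),(0,255,0),1);cv2.line(r,(0,300),(600,300),(0,255,0),1)
g=np.zeros((600,200,3),np.uint8);g[:200]=cv2.resize(r2,(200,200));cv2.circle(g,(100,100),82,(0,255,0),1)
cv2.imwrite("pics/rect.png",np.hstack([r,g]))
E
```

```text
(no output)
```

View pics/rect.png

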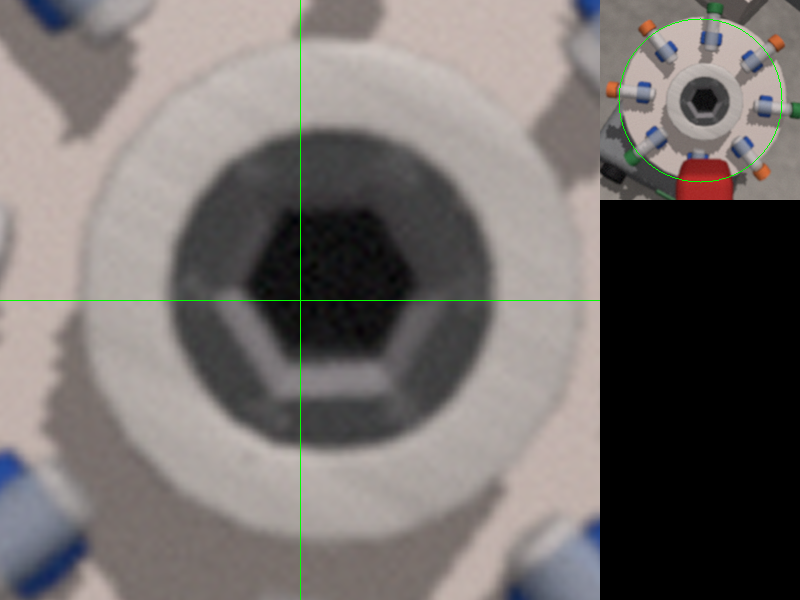

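```bash
python3 - <<'E'
from h import *
M=np.array([635,151,145.]);a=axis(12);T=tilt(-60,12).as_matrix();x=T[:,0];y=np.cross(a,x)
for k in range(3):
    s=sense();im=snapshot("wrist");st();print("proj",proj("wrist",M,s))
    r=rect(im,s,M,a,half=40);g=cv2.medianBlur(cv2.cvtColor(r,cv2.COLOR_RGB2GRAY),7)
    c=cv2.HoughCircles(g,cv2.HOUGH_GRADIENT,1.5,300,param1=80,param2=20,minRadius=230,maxRadius=270)
    d=cv2.HoughCircles(g,cv2.HOUGH_GRADIENT,1.5,300,param1=80,param2=20,minRadius=140,maxRadius=180)
    for q in (c,d):
        if q is not None:
            u=q[0,0];o=(u[:2]-300)*80/600;print(u,"M=",(M+o[0]*x-o[1]*y).round(1))
    # hexagon: dark region
    m=(g<38).astype(np.uint8);n,l,q,ce=cv2.connectedComponentsWithStats(m);i=l[290,332]
    if i: 
        cn=max(cv2.findContours((l==i).astype(np.uint8),0,1)[0],key=cv2.contourArea);P=cn[:,0,:].astype(float);z=(P-P.mean(0))@[1,1j*-1]
        # 6-fold phase of radius
        th=np.angle(z);print("dark centre",ce[i],"corner phase",np.degrees(np.angle(np.sum(np.abs(z)**3*np.exp(6j*th)*np.gradient(np.unwrap(th)))))/6,q[i,4])
E
```

```text
{'time': 5.35, 'joint_pos': [2.1, -31.86, 122.26, 5.46, 60.21, 49.01], 'tool_pos': [533.87, 101.01, 249.81], 'tcp_rot': [-153.56, -14.4, -51.78], 'ft_force': [-0.46, 0.04, -2.63], 'wrist_torque': [-0.11, 0.42, -0.05], 'finger_gap': 18.65}
proj [137.40851484 275.92128683]
[317.25 215.25 233.45] M= [643.5 156.5 150.5]
[317.25 290.25 162.35] M= [637.2 150.1 146.1]
dark centre [315.44148607 279.98615255] corner phase 1.5377263237934624 17765
{'time': 5.4, 'joint_pos': [2.1, -31.86, 122.25, 5.47, 60.2, 49.01], 'tool_pos': [533.91, 101.02, 249.85], 'tcp_rot': [-153.55, -14.4, -51.78], 'ft_force': [-0.91, -0.54, -2.56], 'wrist_torque': [-0.06, 0.49, -0.03], 'finger_gap': 18.72}
proj [137.55934067 275.68376081]
[302.25 213.75 234.8 ] M= [642.4 158.2 150.1]
[314.25 291.75 160.4 ] M= [636.8 150.3 146. ]
dark centre [314.85743987 279.53759272] corner phase 2.5240079421507757 17796
{'time': 5.45, 'joint_pos': [2.11, -31.87, 122.25, 5.47, 60.19, 49.0], 'tool_pos': [533.94, 101.07, 249.89], 'tcp_rot': [-153.54, -14.41, -51.77], 'ft_force': [0.15, -0.37, -2.05], 'wrist_torque': [-0.1, 0.42, 0.0], 'finger_gap': 18.77}
proj [137.63421636 275.64368984]
[302.25 192.75 256.25] M= [644.2 160.  151.3]
[314.25 293.25 160.25] M= [636.7 150.1 145.9]
dark centre [314.56806356 280.39651989] corner phase 2.3133836643430032 17873
```

```bash
python3 - <<'E'
from h import *
im=snapshot("wrist");m=camera_model("wrist");T=m["T_tool_cam"]
def ontool(rc,z):
    d=T[:3,:3]@np.array([(rc[1]-m["cx"])/m["fx"],-(rc[0]-m["cy"])/m["fy"],-1.]);p=T[:3,3];return p+d*(z-p[2])/d[2]
h=cv2.cvtColor(im,cv2.COLOR_RGB2HSV)
print([(r,int(h[r,281,2]),int(h[r,281,1])) for r in list(range(186,216,2))+list(range(364,384,2))])
mk=cv2.inRange(h,(0,150,50),(6,255,255))
for r in (192,200,210,230,260,300,340):
    c=np.flatnonzero(mk[r,230:330])+230;print(r,c.min(),c.max(),ontool((r,c.min()),-32)[:2].round(1),ontool((r,c.max()),-32)[:2].round(1))
for r in (192,194,204,208,375):print(r,ontool((r,281),-32)[1],ontool((r,281),-6)[1])
p=np.array([637.2,150.3,145]);T2=tilt(-58,12);s=sense();print(proj("wrist",p,s));plan(p+(78+24+14)*axis(12),T2)
E
```

```text
[(186, 116, 22), (188, 115, 120), (190, 127, 122), (192, 123, 187), (194, 129, 198), (196, 132, 199), (198, 135, 191), (200, 135, 196), (202, 136, 197), (204, 145, 195), (206, 163, 192), (208, 183, 190), (210, 181, 194), (212, 177, 193), (214, 174, 192), (364, 104, 201), (366, 103, 203), (368, 105, 199), (370, 103, 191), (372, 103, 208), (374, 99, 196), (376, 46, 116), (378, 29, 62), (380, 26, 29), (382, 25, 10)]
192 269 295 [ -3.3 -50.2] [  5.9 -50.2]
200 262 303 [ -5.8 -47.2] [  8.8 -47.2]
210 256 306 [ -8.1 -43.5] [ 10.  -43.4]
230 256 306 [ -8.3 -35.7] [ 10.1 -35.7]
260 257 305 [ -8.2 -23.5] [ 10.  -23.4]
300 258 304 [-8.2 -5.9] [10.  -5.8]
340 258 303 [-8.6 13.3] [10.  13.4]
192 -50.168088663878166 -43.06046987949823
194 -49.43356245314601 -42.15304375071764
204 -45.71691026562347 -37.56152985064081
208 -44.209376562839154 -35.69913821377836
375 31.694938550898314 58.07227227509294
[136.63003085 277.90438496]
rotvec [ 0.003 -0.001 -0.04 ] shift cm [-0.14 -5.14  3.03]
```

Emit:
apply_moves(targets="0 0 -0.02 -0.1 -2 1 0.5; 0 0 -0.04 -0.15 -4 2 0.5; 0.003 0 -0.04 -0.2 -5.14 3.03 0.5; 0.003 0 -0.04 -0.2 -5.14 3.03 0.5; 0.003 0 -0.04 -0.2 -5.14 3.03 0.5")

```text
time: 6.0
tool_pos: [579.5, 139.2, 244.7]
tcp_rot: [-154.0, -15.4, -49.5]
ft_force: [0.3, -0.4, -2.9]
finger_gap: 18.7
```

```bash
python3 - <<'E'
from h import *
st();p=np.array([637.2,150.3,145])-0.7*tilt(-60,12).as_matrix()[:,0];T2=tilt(-58,12);plan(p+(78+24+14)*axis(12),T2);plan(p+78*axis(12),T2)
for c in ("wrist","side","top"):cv2.imwrite(f"pics/{c}3.png",snapshot(c)[:,:,::-1])
a=cv2.imread("pics/side3.png")[140:280,160:320];cv2.imwrite("pics/side3c.png",cv2.resize(a,None,fx=4,fy=4,interpolation=cv2.INTER_CUBIC))
E
```

```text
{'time': 6.0, 'joint_pos': [7.1, -21.79, 115.79, 2.9, 56.17, 52.09], 'tool_pos': [579.48, 139.2, 244.75], 'tcp_rot': [-153.98, -15.39, -49.54], 'ft_force': [0.26, -0.41, -2.87], 'wrist_torque': [-0.16, 0.44, 0.02], 'finger_gap': 18.71}
rotvec [ 0.001 -0.     0.001] shift cm [ 0.08 -0.03 -0.02]
rotvec [ 0.001 -0.     0.001] shift cm [ 0.08 -0.03  3.78]
```

View pics/side3c.png

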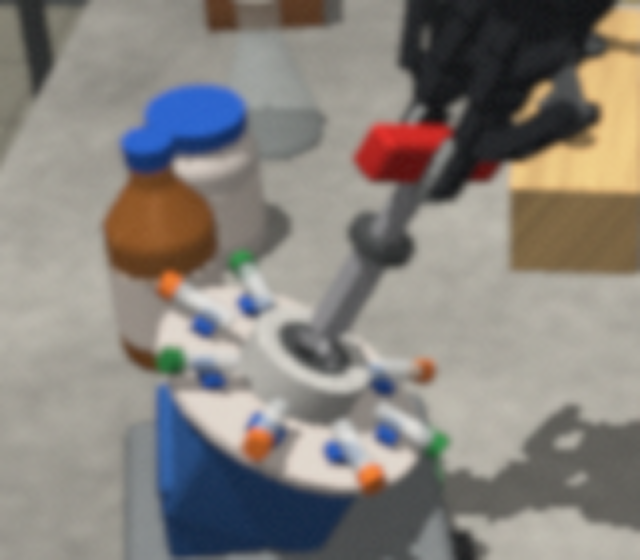

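Emit:
apply_moves(targets="0 0 0 0.04 -0.02 0.6 0.5; 0 0 0 0.08 -0.03 1.2 0.5; 0 0 0 0.08 -0.03 1.8 0.5; 0 0 0 0.08 -0.03 2.3 0.5; 0 0 0 0.08 -0.03 2.3 0.5")

```text
time: 6.65
tool_pos: [591.5, 141.6, 224.5]
tcp_rot: [-154.0, -15.4, -49.5]
ft_force: [0.5, 0.5, -2.5]
finger_gap: 18.3
```

```bash
cat >> h.py <<'E'
P0=np.array([637.2,150.3,145])-0.7*tilt(-60,12).as_matrix()[:,0]
def rel():
    s=sense();A=tilt(-58,12);d=A.inv().apply(np.array(s["tool_pos"])-P0);q=(A.inv()*E(s["tcp_rot"])).as_rotvec()
    print("tip above floor",round(-d[2]-78,2),"lat",d[:2].round(2),"rot",q.round(3),"F tool",E(s["tcp_rot"]).inv().apply(s["ft_force"]).round(1),"Tq tool",E(s["tcp_rot"]).inv().apply(s["wrist_torque"]).round(2),"j6",round(s["joint_pos"][5],1),s["time"],"gap",round(s["finger_gap"],1))
E
python3 -c "
from h import *
rel()"
```

```text
tip above floor 14.07 lat [-0.43 -0.08] rot [-0.001 -0.    -0.001] F tool [-0.7  0.4  2.4] Tq tool [-0.36 -0.37  0.03] j6 52.0 6.65 gap 18.3
```

Emit:
apply_moves(targets="0 0 0 0 0 0.3 0.5; 0 0 0 0 0 0.6 0.5; 0 0 0 0 0 0.9 0.5; 0 0 0 0 0 1.2 0.5; 0 0 0 0 0 1.2 0.5")

```text
time: 7.15
tool_pos: [597.5, 143.0, 214.7]
tcp_rot: [-153.9, -15.4, -49.5]
ft_force: [-1.4, 2.8, -4.3]
finger_gap: 18.8
```

```bash
python3 -c "
from h import *
rel()"
```

```text
tip above floor 2.51 lat [-0.3  -0.44] rot [-0.     0.    -0.001] F tool [-4.1  0.8  3.4] Tq tool [-0.25 -1.11  0.07] j6 52.0 7.15 gap 18.8
```

Emit:
apply_moves(targets="0 0 0 0 0 0.1 0.5; 0 0 0 0 0 0.2 0.5; 0 0 0 0 0 0.3 0.5; 0 0 0 0 0 0.4 0.5; 0 0 0 0 0 0.4 0.5")

```text
time: 7.65
tool_pos: [599.3, 143.5, 213.7]
tcp_rot: [-153.9, -15.4, -49.5]
ft_force: [-20.1, -0.7, 13.3]
finger_gap: 19.0
```

```bash
python3 -c "
from h import *
rel()"
```

```text
tip above floor 0.72 lat [ 0.2  -1.49] rot [ 0.001  0.    -0.001] F tool [ -8.5   7.1 -21.5] Tq tool [-1.89 -2.44  0.02] j6 52.0 7.65 gap 19.0
```

Emit:
apply_moves(targets="0 0 0.04 -0.03 0.04 0 0.5; 0 0 0.04 -0.06 0.08 0.05 0.5; 0 0 -0.04 -0.06 0.08 0.1 0.5; 0 0 -0.04 -0.06 0.08 0.1 0.5; 0 0 0 -0.06 0.08 0.1 0.5", force=120)

```text
time: 8.15
tool_pos: [599.4, 143.7, 213.8]
tcp_rot: [-153.8, -15.5, -49.5]
ft_force: [-24.3, -0.2, 17.6]
finger_gap: 18.6
```

```bash
python3 -c "
from h import *
rel()
for c in ('side','wrist'):
    cv2.imwrite(f'pics/{c}4.png',snapshot(c)[:,:,::-1])
a=cv2.imread('pics/side4.png')[140:280,160:320];b=cv2.resize(a,None,fx=4,fy=4,interpolation=cv2.INTER_CUBIC);cv2.imwrite('pics/side4c.png',b)
w=tilt(-58,12).as_matrix();ax=axis(12)
for nm,h in (('mouth',0),('collar bottom if home',36),('collar top',44),('grip',97)): print(nm,((proj('side',P0+h*ax)-[140,160])*4).round(0))
"
```

```text
tip above floor 0.72 lat [ 0.16 -1.68] rot [ 0.002  0.002 -0.001] F tool [-10.4   7.4 -27.2] Tq tool [-2.04 -2.61 -0.11] j6 52.0 8.15 gap 18.6
mouth [347. 310.]
collar bottom if home [297. 340.]
collar top [286. 347.]
grip [209. 394.]
```

View pics/side4c.png

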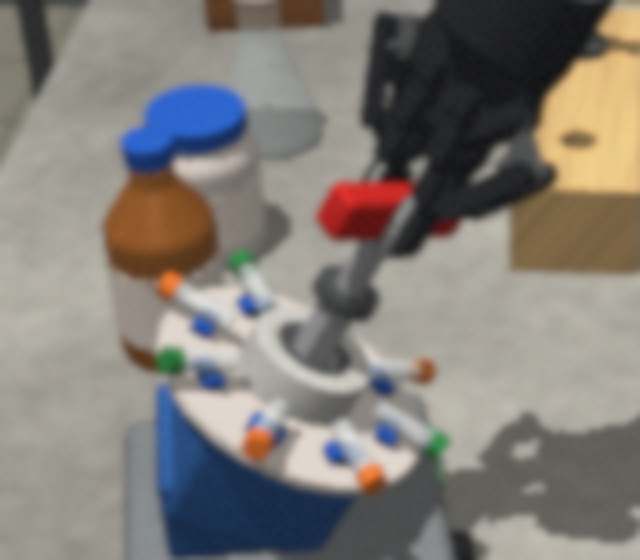

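Emit:
apply_moves(targets="0 0 0.08 0 0 0 0.5; 0 0 0.16 0 0 0 0.5; 0 0 0.24 0 0 0 0.5; 0 0 0.32 0 0 0 0.5; 0 0 0.4 0 0 0 0.5")

```text
time: 8.75
tool_pos: [599.8, 143.4, 213.9]
tcp_rot: [-150.1, -4.5, -70.2]
ft_force: [-20.9, -2.0, 17.8]
finger_gap: 18.7
```

```bash
python3 -c "
from h import *
rel()"
```

```text
tip above floor 0.71 lat [ 0.64 -1.81] rot [0.003 0.002 0.402] F tool [ -3.8   8.6 -25.8] Tq tool [-2.55 -1.21 -0.14] j6 75.1 8.75 gap 18.7
```

Emit:
apply_moves(targets="0 0 0.06 0 0 0 0.5; 0 0 0.12 0 0 0 0.5; 0 0 0.18 0 0 0 0.5; 0 0 0.24 0 0 0 0.5; 0 0 0.25 0 0 0 0.5")

```text
time: 9.25
tool_pos: [600.1, 143.0, 214.0]
tcp_rot: [-149.9, 2.6, -82.6]
ft_force: [-19.8, -2.4, 16.9]
finger_gap: 18.6
```

```bash
python3 -c "
from h import *
rel()"
```

```text
tip above floor 0.72 lat [ 1.11 -1.77] rot [0.004 0.002 0.651] F tool [ -0.9   8.7 -24.6] Tq tool [-2.56 -0.17 -0.06] j6 89.4 9.25 gap 18.6
```

Emit:
apply_moves(targets="0 0 0.05 0 0 0 0.5; 0 0 0.1 0 0 0 0.5; 0 0 0.15 0 0 0 0.5; 0 0 0.2 0 0 0 0.5; 0 0 0.2 0 0 0 0.5")

```text
time: 9.75
tool_pos: [599.9, 142.9, 214.0]
tcp_rot: [-150.8, 8.3, -92.6]
ft_force: [-21.2, -2.9, 17.1]
finger_gap: 18.7
```

```bash
python3 -c "
from h import *
rel()"
```

```text
tip above floor 0.72 lat [ 1.09 -1.62] rot [0.004 0.002 0.85 ] F tool [  1.4   9.9 -25.5] Tq tool [-2.62  0.43 -0.09] j6 100.8 9.75 gap 18.7
```

Emit:
apply_moves(targets="0 0 0.05 0 0 0 0.5; 0 0 0.1 0 0 0 0.5; 0 0 0.14 0 0 0 0.5; 0 0 0.18 0 0 0 0.5; 0 0 0.18 0 0 0 0.5")

```text
time: 10.25
tool_pos: [600.0, 142.6, 213.9]
tcp_rot: [-152.5, 13.1, -101.8]
ft_force: [-21.4, -5.2, 18.8]
finger_gap: 18.8
```

```bash
python3 -c "
from h import *
rel()"
```

```text
tip above floor 0.7 lat [ 1.34 -1.38] rot [0.004 0.002 1.029] F tool [  5.    8.3 -27.3] Tq tool [-2.44  1.27 -0.67] j6 111.1 10.25 gap 18.8
```

Emit:
apply_moves(targets="0 0 0.02 0 0 0 0.5; 0 0 0.04 0 0 0 0.5; 0 0 0.06 0 0 0 0.5; 0 0 0.06 0 0 0 0.5; 0 0 0.06 0 0 0 0.5")

```text
time: 10.75
tool_pos: [600.0, 142.5, 213.9]
tcp_rot: [-153.3, 14.6, -104.8]
ft_force: [-21.2, -5.2, 17.8]
finger_gap: 18.5
```

```bash
python3 -c "
from h import *
rel()"
```

```text
tip above floor 0.72 lat [ 1.42 -1.31] rot [0.004 0.003 1.087] F tool [  5.7   8.2 -26.3] Tq tool [-2.31  1.48 -0.83] j6 114.4 10.75 gap 18.5
```

Emit:
apply_moves(targets="0 0 0.03 0 0 0 0.5; 0 0 0.06 0 0 0 0.5; 0 0 0.08 0 0 0 0.5; 0 0 0.08 0 0 0 0.5; 0 0 0.08 0 0 0 0.5")

```text
time: 11.25
tool_pos: [600.0, 142.4, 213.9]
tcp_rot: [-154.4, 16.6, -109.1]
ft_force: [-21.2, -6.0, 18.3]
finger_gap: 18.6
```

```bash
python3 -c "
from h import *
rel();m=camera_model('wrist');im=snapshot('wrist');cv2.imwrite('pics/w5.png',im[:,:,::-1])
h=cv2.cvtColor(im,cv2.COLOR_RGB2HSV);mk=cv2.inRange(h,(0,150,50),(6,255,255))
for r in (220,260,300,340):
    c=np.flatnonzero(mk[r,200:360])+200;print(r,c.min() if len(c) else 0,c.max() if len(c) else 0)
"
```

```text
tip above floor 0.71 lat [ 1.51 -1.22] rot [0.004 0.003 1.167] F tool [  6.8   7.2 -26.9] Tq tool [-2.13  1.79 -0.89] j6 119.0 11.25 gap 18.6
220 255 305
260 256 305
300 259 303
340 261 304
```

Emit:
apply_moves(targets="0 0 0.03 0 0 0 0.5; 0 0 0.06 0 0 0 0.5; 0 0 0.09 0 0 0 0.5; 0 0 0.12 0 0 0 0.5; 0 0 0.12 0 0 0 0.5")

```text
time: 11.8
tool_pos: [599.9, 142.2, 213.9]
tcp_rot: [-156.5, 19.5, -115.8]
ft_force: [-21.4, -7.4, 17.1]
finger_gap: 18.5
```

```bash
python3 -c "
from h import *
rel();m=camera_model('wrist');im=snapshot('wrist');cv2.imwrite('pics/w6.png',im[:,:,::-1])
h=cv2.cvtColor(im,cv2.COLOR_RGB2HSV);mk=cv2.inRange(h,(0,150,50),(6,255,255))
for r in (220,260,300,340):
    c=np.flatnonzero(mk[r,200:360])+200;print(r,c.min() if len(c) else 0,c.max() if len(c) else 0)
"
```

```text
tip above floor 0.71 lat [ 1.6  -1.08] rot [0.004 0.003 1.288] F tool [  9.4   6.2 -26.1] Tq tool [-1.85  2.21 -0.51] j6 125.9 11.8 gap 18.5
220 255 306
260 256 305
300 258 303
340 259 304
```

```bash
python3 -c "
from h import *
m=camera_model('wrist');T=m['T_tool_cam']
def ontool(r,c,z=-32):
    d=T[:3,:3]@np.array([(c-m['cx'])/m['fx'],-(r-m['cy'])/m['fy'],-1.]);p=T[:3,3];return p+d*(z-p[2])/d[2]
for f in ('w2','wrist3','wrist4','w5','w6'):
    h=cv2.cvtColor(cv2.imread(f'pics/{f}.png'),cv2.COLOR_BGR2HSV);mk=cv2.inRange(h,(0,150,50),(6,255,255))
    L=[];Q=[]
    for r in range(212,350):
        c=np.flatnonzero(mk[r,200:360])+200
        if len(c)>20: L.append(ontool(r,c.min())[:2]);Q.append(ontool(r,c.max())[:2])
    o=[]
    for E_ in (L,Q):
        E_=np.array(E_);k=np.polyfit(E_[:,1],E_[:,0],1);o+=[np.degrees(np.arctan(k[0])).round(2),k[1].round(2)]
    print(f,o)
"
```

```text
w2 [np.float64(-0.0), np.float64(-10.14), np.float64(-0.5), np.float64(8.0)]
wrist3 [np.float64(-0.02), np.float64(-10.14), np.float64(-0.44), np.float64(7.96)]
wrist4 [np.float64(0.16), np.float64(-10.07), np.float64(-0.55), np.float64(7.94)]
w5 [np.float64(0.84), np.float64(-10.01), np.float64(0.19), np.float64(7.94)]
w6 [np.float64(0.7), np.float64(-10.03), np.float64(0.01), np.float64(7.98)]
```

View pics/w6.png

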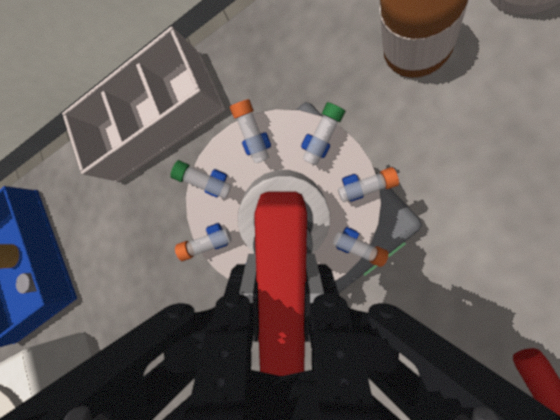

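Emit:
apply_moves(targets="0 0 0.02 0 0 0 0.5; 0 0 0.04 0 0 0 0.5; 0 0 0.06 0 0 0 0.5; 0 0 0.08 0 0 0 0.5; 0 0 0.08 0 0 0 0.5")

```text
time: 12.35
tool_pos: [599.9, 142.1, 213.8]
tcp_rot: [-158.0, 21.2, -120.3]
ft_force: [-21.4, -8.0, 18.7]
finger_gap: 18.6
```

```bash
cat >> h.py <<'E'
def hang(im,rgb=True):
    m=camera_model('wrist');T=m['T_tool_cam']
    h=cv2.cvtColor(im,cv2.COLOR_RGB2HSV if rgb else cv2.COLOR_BGR2HSV);mk=cv2.inRange(h,(0,150,50),(6,255,255));o=[]
    for f in (np.min,np.max):
        L=[]
        for r in range(212,350):
            c=np.flatnonzero(mk[r,200:360])+200
            if len(c)>20:
                d=T[:3,:3]@np.array([(f(c)-m['cx'])/m['fx'],-(r-m['cy'])/m['fy'],-1.]);p=T[:3,3];L.append((p+d*(-32-p[2])/d[2])[:2])
        L=np.array(L);k=np.polyfit(L[:,1],L[:,0],1);o+=[np.degrees(np.arctan(k[0])).round(2)]
    return o
E
python3 -c "
from h import *
rel();im=snapshot('wrist');rel();print(hang(im))
cv2.imwrite('pics/w7.png',im[:,:,::-1]);cv2.imwrite('pics/side7.png',snapshot('side')[:,:,::-1])
a=cv2.imread('pics/side7.png')[140:280,160:320];cv2.imwrite('pics/side7c.png',cv2.resize(a,None,fx=4,fy=4,interpolation=cv2.INTER_CUBIC))
"
```

```text
tip above floor 0.71 lat [ 1.63 -0.99] rot [0.004 0.003 1.368] F tool [  9.7   4.4 -27.6] Tq tool [-1.72  2.51 -0.54] j6 130.5 12.35 gap 18.6
tip above floor 0.72 lat [ 1.64 -0.99] rot [0.004 0.003 1.368] F tool [  9.4   6.7 -28.2] Tq tool [-1.73  2.56 -0.59] j6 130.5 12.4 gap 18.3
[np.float64(0.7), np.float64(0.03)]
```

View pics/side7c.png

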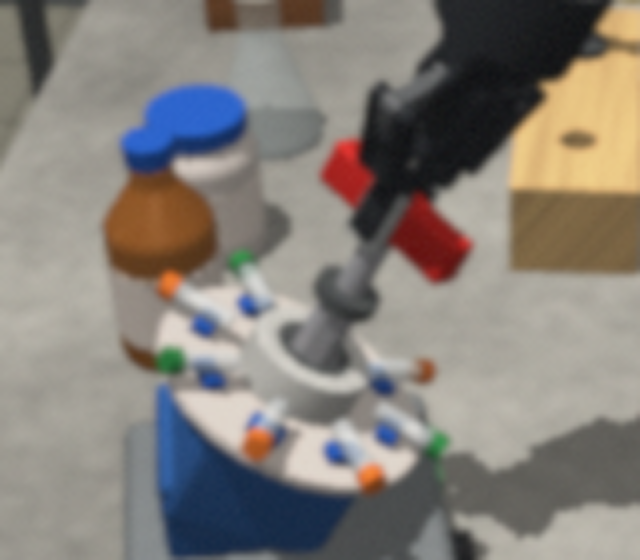

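Emit:
apply_moves(targets="0 0 -0.1 0 0 0 0.5; 0 0 -0.2 0 0 0 0.5; 0 0 -0.29 0 0 0 0.5; 0 0 -0.34 0 0 0 0.5; 0 0 -0.34 0 0 0 0.5")

```text
time: 12.95
tool_pos: [599.9, 142.6, 213.9]
tcp_rot: [-152.5, 13.0, -101.6]
ft_force: [-21.9, -4.1, 17.7]
finger_gap: 18.6
```

```bash
python3 -c "
from h import *
rel();print(hang(snapshot('wrist')))"
```

```text
tip above floor 0.73 lat [ 1.24 -1.33] rot [0.003 0.002 1.027] F tool [  4.2   9.5 -26.5] Tq tool [-2.48  1.22 -0.06] j6 110.9 12.95 gap 18.6
[np.float64(0.52), np.float64(-0.31)]
```

Emit:
apply_moves(targets="0 0 0 0 0 -0.05 0.5; 0 0 0 0 0 -0.1 0.5; 0 0 0 0 0 -0.15 0.5; 0 0 0.01 0 0 -0.17 0.5; 0 0 0.02 0 0 -0.17 0.5")

```text
time: 13.5
tool_pos: [599.1, 142.5, 213.6]
tcp_rot: [-152.8, 13.6, -102.8]
ft_force: [-6.6, -1.1, 4.1]
finger_gap: 18.4
```

```bash
python3 -c "
from h import *
rel();print(hang(snapshot('wrist')));rel()"
```

```text
tip above floor 0.9 lat [ 0.76 -0.7 ] rot [0.003 0.002 1.049] F tool [ 1.5  3.4 -7. ] Tq tool [-1.1   0.54 -0.1 ] j6 112.2 13.5 gap 18.4
[np.float64(0.52), np.float64(-0.28)]
tip above floor 0.88 lat [ 0.74 -0.7 ] rot [0.003 0.002 1.05 ] F tool [ 1.3  3.2 -7.4] Tq tool [-1.17  0.58 -0.12] j6 112.2 13.55 gap 18.7
```

Emit:
apply_moves(targets="0 0 0.01 0 0 0 0.5; 0 0 0.02 0 0 0 0.5; 0 0 0.03 0 0 0 0.5; 0 0 0.04 0 0 0 0.5; 0 0 0.05 0 0 0 0.5")

```text
time: 14.05
tool_pos: [599.1, 142.4, 213.6]
tcp_rot: [-153.5, 14.9, -105.5]
ft_force: [-7.2, -1.2, 3.7]
finger_gap: 18.5
```

```bash
python3 -c "
from h import *
rel();print(hang(snapshot('wrist')));rel()"
```

```text
tip above floor 0.89 lat [ 0.84 -0.64] rot [0.003 0.002 1.099] F tool [ 2.   3.9 -6.9] Tq tool [-1.09  0.64 -0.01] j6 115.0 14.05 gap 18.5
[np.float64(0.58), np.float64(-0.3)]
tip above floor 0.86 lat [ 0.81 -0.6 ] rot [0.003 0.002 1.1  ] F tool [ 1.9  4.4 -6.9] Tq tool [-1.14  0.7  -0.05] j6 115.1 14.1 gap 18.3
```

Emit:
apply_moves(targets="0 0 0.01 0 0 0 0.5; 0 0 0.02 0 0 0 0.5; 0 0 0.03 0 0 0 0.5; 0 0 0.04 0 0 0 0.5; 0 0 0.05 0 0 0 0.5")

```text
time: 14.6
tool_pos: [599.1, 142.4, 213.6]
tcp_rot: [-154.2, 16.2, -108.1]
ft_force: [-7.1, -1.5, 4.0]
finger_gap: 18.5
```

```bash
python3 -c "
from h import *
rel();print(hang(snapshot('wrist')));rel()"
```

```text
tip above floor 0.87 lat [ 0.91 -0.59] rot [0.003 0.002 1.149] F tool [ 2.4  3.5 -7.2] Tq tool [-1.05  0.77 -0.07] j6 117.9 14.6 gap 18.5
[np.float64(0.49), np.float64(-0.42)]
tip above floor 0.88 lat [ 0.89 -0.6 ] rot [0.003 0.002 1.15 ] F tool [ 3.   4.  -5.7] Tq tool [-1.04  0.76 -0.08] j6 118.0 14.65 gap 18.3
```

Emit:
apply_moves(targets="0 0 0.02 0 0 0 0.5; 0 0 0.04 0 0 0 0.5; 0 0 0.06 0 0 0 0.5; 0 0 0.08 0 0 0 0.5; 0 0 0.1 0 0 0 0.5")

```text
time: 15.15
tool_pos: [599.1, 142.2, 213.6]
tcp_rot: [-155.8, 18.6, -113.6]
ft_force: [-6.9, -2.5, 3.9]
finger_gap: 18.5
```

```bash
python3 -c "
from h import *
rel();print(hang(snapshot('wrist')));rel()"
```

```text
tip above floor 0.86 lat [ 0.98 -0.49] rot [0.003 0.002 1.249] F tool [ 3.5  2.7 -7. ] Tq tool [-0.97  1.05 -0.14] j6 123.7 15.15 gap 18.5
[np.float64(0.58), np.float64(-0.37)]
tip above floor 0.87 lat [ 1.01 -0.51] rot [0.003 0.002 1.251] F tool [ 3.9  2.1 -6.4] Tq tool [-0.95  1.01 -0.11] j6 123.7 15.2 gap 18.5
```

Emit:
apply_moves(targets="0 0 0.02 0 0 0 0.5; 0 0 0.04 0 0 0 0.5; 0 0 0.06 0 0 0 0.5; 0 0 0.08 0 0 0 0.5; 0 0 0.1 0 0 0 0.5")

```text
time: 15.7
tool_pos: [599.1, 142.1, 213.5]
tcp_rot: [-157.7, 20.8, -119.2]
ft_force: [-8.2, -3.3, 4.6]
finger_gap: 18.7
```

```bash
python3 -c "
from h import *
rel();print(hang(snapshot('wrist')));rel()"
```

```text
tip above floor 0.85 lat [ 1.06 -0.38] rot [0.003 0.002 1.349] F tool [ 4.8  2.6 -8.4] Tq tool [-0.76  1.25 -0.09] j6 129.4 15.7 gap 18.7
[np.float64(0.59), np.float64(-0.33)]
tip above floor 0.87 lat [ 1.1  -0.39] rot [0.003 0.002 1.351] F tool [ 3.2  1.6 -6.9] Tq tool [-0.77  1.21 -0.12] j6 129.5 15.75 gap 18.5
```

Emit:
apply_moves(targets="0 0 0 0 0 -0.6 0.5; 0 0 0 0 0 -1.4 0.5; 0 0 0 0 0 -2.4 0.5; 0 0 0 0 0 -3.4 0.5; 0 0 0 0 0 -4 0.5")

```text
time: 16.25
tool_pos: [579.4, 138.6, 248.8]
tcp_rot: [-157.7, 20.9, -119.1]
ft_force: [1.0, 0.3, -2.1]
finger_gap: 18.0
```

Emit:
apply_moves(targets="0 0 0 0 2 -1 0.5; 0 0 0 0 4 -2 0.5; 0 0 0 0 5.3 -3 0.5; 0 0 0 0 5.3 -3 0.5; 0 0 0 0 5.3 -3 0.5")

```text
time: 16.75
tool_pos: [525.2, 166.1, 255.4]
tcp_rot: [-157.7, 20.9, -119.1]
ft_force: [0.3, 0.2, -2.9]
finger_gap: 18.1
```

```bash
python3 - <<'E'
from h import *
snapshot("top");rel();s=sense();im=snapshot("wrist");cv2.imwrite("pics/w8.png",im[:,:,::-1])
M=np.array([637.2,150.3,145.]);a=axis(12)
r=rect(im,s,M,a,half=40)
cv2.imwrite("pics/rect8.png",r[:,:,::-1])
g=cv2.medianBlur(cv2.cvtColor(r,cv2.COLOR_RGB2GRAY),7)
d=cv2.HoughCircles(g,cv2.HOUGH_GRADIENT,1.5,300,param1=80,param2=20,minRadius=140,maxRadius=180);print(d)
m=(g<38).astype(np.uint8);n,l,q,ce=cv2.connectedComponentsWithStats(m);i=1+np.argmax(q[1:,4]);print(ce[i],q[i])
cn=max(cv2.findContours((l==i).astype(np.uint8),0,1)[0],key=cv2.contourArea);P=cn[:,0,:].astype(float);z=(P-P.mean(0))@[1,-1j];th=np.angle(z)
print(np.degrees(np.angle(np.sum(np.abs(z)**3*np.exp(6j*th)*np.gradient(np.unwrap(th)))))/6)
E
```

```text
tip above floor 70.28 lat [-51.52  11.06] rot [0.003 0.    1.349] F tool [1.  1.1 2.3] Tq tool [-0.34  0.35  0.01] j6 135.7 16.8 gap 18.1
[[[299.25 296.25 161.  ]]]
[306.25676964 293.47894825] [  231   216   152   157 17837]
23.674426936233015
```

View pics/rect8.png

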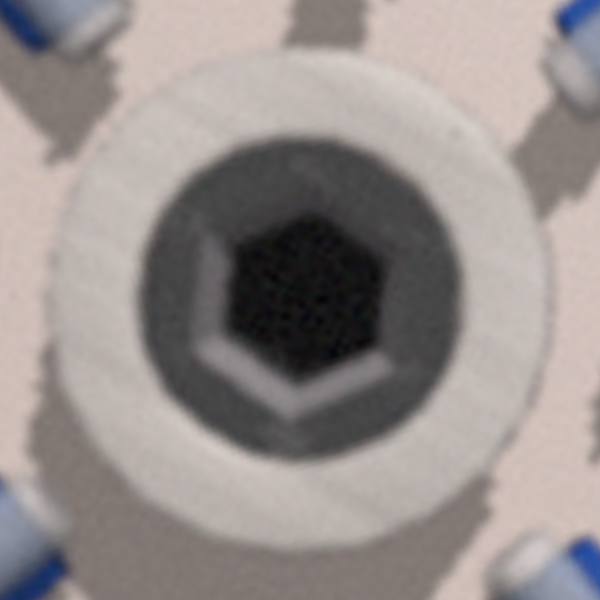

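```bash
python3 - <<'E'
from h import *
im=cv2.imread("pics/rect8.png");im0=None
# phase of hexagon by gradient-orientation histogram (edges inside r<125px)
def ph(img,c,rin,rout):
    g=cv2.GaussianBlur(cv2.cvtColor(img,cv2.COLOR_BGR2GRAY).astype(np.float32),(0,0),3);gx=cv2.Sobel(g,5,1,0);gy=cv2.Sobel(g,5,0,1)
    Y,X=np.mgrid[:600,:600];r=np.hypot(X-c[0],Y-c[1]);k=(r>rin)&(r<rout);w=np.hypot(gx,gy)[k];t=np.arctan2(-gy[k],gx[k])
    return np.degrees(np.angle(np.sum(w**2*np.exp(6j*t))))/6
for ri,ro in((60,95),(60,125),(90,130)):print("flat-normal phase",ph(im,(303,295),ri,ro))
r1=cv2.imread("pics/rect.png")[:, :600]
for ri,ro in((60,95),(60,125),(90,130)):print("first",ph(r1,(332,288),ri,ro))
A=tilt(-58,12);T=A*R.from_rotvec([0,0,.637]);plan(P0+(78+24+16)*axis(12),T);st()
E
```

```text
flat-normal phase -5.4808526
flat-normal phase -5.451816
flat-normal phase -5.5346694
first -27.208466
first -27.146692
first -26.434273
rotvec [-0.002 -0.    -0.712] shift cm [ 0.03 -5.27  3.01]
{'time': 16.85, 'joint_pos': [12.3, -30.5, 120.96, -0.23, 59.43, 135.68], 'tool_pos': [525.31, 165.63, 254.49], 'tcp_rot': [-157.78, 20.86, -119.18], 'ft_force': [0.33, -0.67, -2.51], 'wrist_torque': [-0.06, 0.42, 0.0], 'finger_gap': 18.31}
```

Emit:
apply_moves(targets="0 0 -0.14 0 -1.2 0.6 0.5; 0 0 -0.28 0 -2.4 1.2 0.5; 0 0 -0.42 0 -3.6 1.8 0.5; 0 0 -0.56 0 -4.6 2.4 0.5; 0 0 -0.7 0.03 -5.27 3 0.5")

```text
time: 17.35
tool_pos: [579.7, 137.8, 246.3]
tcp_rot: [-150.0, 2.4, -82.3]
ft_force: [-0.3, -0.6, -2.5]
finger_gap: 18.3
```

Emit:
apply_moves(targets="0 0 0 0 0 0 0.5; 0 0 0 0 0 0 0.5; 0 0 0 0 0 0 0.5; 0 0 0 0 0 0 0.5; 0 0 0 0 0 0 0.5")

```text
time: 17.85
tool_pos: [578.4, 139.0, 246.8]
tcp_rot: [-150.0, 2.6, -82.5]
ft_force: [-0.4, 0.2, -2.9]
finger_gap: 18.2
```

```bash
python3 - <<'E'
from h import *
rel()
A=tilt(-58,12);T=A*R.from_rotvec([0,0,.65]);plan(P0+78*axis(12),T)
E
```

```text
tip above floor 40.11 lat [-0.82  0.19] rot [0.001 0.001 0.65 ] F tool [-0.2  1.7  2.3] Tq tool [-0.49  0.06 -0.01] j6 89.3 17.85 gap 18.2
rotvec [-0.001 -0.     0.   ] shift cm [ 0.05 -0.06  4.01]
```

Emit:
apply_moves(targets="0 0 0 0.05 -0.06 0.8 0.5; 0 0 0 0.05 -0.06 1.6 0.5; 0 0 0 0.05 -0.06 2.2 0.5; 0 0 0 0.05 -0.06 2.8 0.5; 0 0 0 0.05 -0.06 2.8 0.5")

```text
time: 18.35
tool_pos: [592.3, 140.6, 220.4]
tcp_rot: [-150.2, 2.5, -82.5]
ft_force: [0.6, -2.4, -3.8]
finger_gap: 18.3
```

```bash
python3 -c "
from h import *
rel()"
```

```text
tip above floor 10.25 lat [-0.23  1.87] rot [-0.002  0.001  0.649] F tool [2.6 1.6 3.4] Tq tool [-0.61  1.06  0.02] j6 89.2 18.35 gap 18.3
```

Emit:
apply_moves(targets="0 0 0 0 0 0.3 0.5; 0 0 0 0 0 0.6 0.5; 0 0 0 0 0 0.9 0.5; 0 0 0 0 0 1.15 0.5; 0 0 0 0 0 1.15 0.5")

```text
time: 18.85
tool_pos: [598.2, 141.7, 213.8]
tcp_rot: [-150.1, 2.5, -82.5]
ft_force: [-16.3, -8.5, 13.5]
finger_gap: 18.3
```

```bash
python3 -c "
from h import *
rel()"
```

```text
tip above floor 1.59 lat [0.88 0.35] rot [-0.     0.002  0.649] F tool [  5.7   8.1 -20.5] Tq tool [-2.71  1.59  0.06] j6 89.2 18.85 gap 18.3
```

Emit:
apply_moves(targets="0 0 0.02 0.03 0.04 0 0.5; 0 0 0.04 0.05 0.08 0 0.5; 0 0 -0.04 0.05 0.08 0.05 0.5; 0 0 0 0.05 0.08 0.1 0.5; 0 0 0 0.05 0.08 0.1 0.5")

```text
time: 19.35
tool_pos: [598.4, 141.5, 213.9]
tcp_rot: [-150.0, 2.5, -82.6]
ft_force: [-22.5, -8.3, 18.5]
finger_gap: 18.2
```

```bash
python3 -c "
from h import *
rel()"
```

```text
tip above floor 1.55 lat [1.21 0.33] rot [0.001 0.002 0.65 ] F tool [  4.5  10.8 -27.9] Tq tool [-2.98  1.35 -0.11] j6 89.1 19.35 gap 18.2
```

Emit:
apply_moves(targets="0 0 0 0 0.05 -0.05 0.5; 0 0 0 0 0.05 -0.1 0.5; 0 0 0 0 0.05 -0.15 0.5; 0 0 0.05 0 0.05 -0.15 0.5; 0 0 0.1 0 0.05 -0.15 0.5")

```text
time: 19.85
tool_pos: [597.1, 141.2, 213.3]
tcp_rot: [-150.4, 5.4, -87.6]
ft_force: [-11.1, -6.6, 7.9]
finger_gap: 18.2
```

```bash
python3 -c "
from h import *
rel()"
```

```text
tip above floor 1.69 lat [0.38 1.52] rot [0.001 0.002 0.751] F tool [  5.4   5.7 -13. ] Tq tool [-1.8   1.42 -0.09] j6 94.9 19.85 gap 18.2
```

Emit:
apply_moves(targets="0 0 0.02 0 0 0 0.5; 0 0 0.04 0 0 0 0.5; 0 0 0.06 0 0 0 0.5; 0 0 0.08 0 0 0 0.5; 0 0 0.1 0 0 0 0.5")

```text
time: 20.35
tool_pos: [597.0, 141.1, 213.2]
tcp_rot: [-151.0, 8.2, -92.6]
ft_force: [-12.6, -7.7, 6.6]
finger_gap: 18.2
```

```bash
python3 -c "
from h import *
rel();print(hang(snapshot('wrist')))"
```

```text
tip above floor 1.69 lat [0.38 1.76] rot [0.    0.002 0.849] F tool [  7.2   7.  -12.6] Tq tool [-1.78  1.81 -0.15] j6 100.6 20.35 gap 18.2
[np.float64(0.68), np.float64(-0.49)]
```

Emit:
apply_moves(targets="0 0 0.02 0 0 0 0.5; 0 0 0.04 0 0 0 0.5; 0 0 0.06 0 0 0 0.5; 0 0 0.08 0 0 0 0.5; 0 0 0.1 0 0 0 0.5")

```text
time: 20.9
tool_pos: [596.8, 141.0, 213.0]
tcp_rot: [-151.9, 10.9, -97.7]
ft_force: [-13.5, -7.8, 8.4]
finger_gap: 18.4
```

```bash
python3 -c "
from h import *
rel();print(hang(snapshot('wrist')))"
```

```text
tip above floor 1.65 lat [0.27 1.98] rot [-0.     0.002  0.949] F tool [  7.8   6.1 -14.7] Tq tool [-1.76  2.03 -0.53] j6 106.3 20.9 gap 18.4
[np.float64(0.82), np.float64(-0.43)]
```

Emit:
apply_moves(targets="0 0 0.02 0 0 0 0.5; 0 0 0.04 0 0 0 0.5; 0 0 0.06 0 0 0 0.5; 0 0 0.08 0 0 0 0.5; 0 0 0.1 0 0 0 0.5")

```text
time: 21.45
tool_pos: [596.7, 141.1, 213.0]
tcp_rot: [-153.0, 13.5, -102.8]
ft_force: [-14.7, -7.5, 9.3]
finger_gap: 18.2
```

```bash
python3 -c "
from h import *
rel();im=snapshot('wrist');print(hang(im));cv2.imwrite('pics/w9.png',im[:,:,::-1])"
```

```text
tip above floor 1.65 lat [0.15 2.05] rot [-0.     0.002  1.048] F tool [  8.1   6.1 -16. ] Tq tool [-1.79  2.21 -0.98] j6 112.0 21.45 gap 18.2
[np.float64(1.07), np.float64(-0.12)]
```

Emit:
apply_moves(targets="0 0 -0.1 0 0 0 0.5; 0 0 -0.2 0 0 -0.05 0.5; 0 0 -0.3 0 0 -0.1 0.5; 0 0 -0.36 0 0 -0.2 0.5; 0 0 -0.36 0 0 -0.3 0.5")

```text
time: 22.0
tool_pos: [595.5, 140.7, 212.7]
tcp_rot: [-150.2, 3.6, -84.4]
ft_force: [22.0, -0.1, -24.3]
finger_gap: 18.1
```

```bash
python3 -c "
from h import *
rel()"
```

```text
tip above floor 2.0 lat [-0.42  3.17] rot [-0.001  0.001  0.687] F tool [ 3.7 -7.  31.8] Tq tool [ 1.13  1.17 -0.08] j6 91.2 22.0 gap 18.1
```

Emit:
apply_moves(targets="0 0 0 0 0 -0.6 0.5; 0 0 0 0 0 -1.4 0.5; 0 0 0 0 0 -2.4 0.5; 0 0 0 0 0 -3.4 0.5; 0 0 0 0 0 -4 0.5")

```text
time: 22.5
tool_pos: [576.2, 137.5, 251.5]
tcp_rot: [-150.0, 3.7, -84.5]
ft_force: [-0.1, -0.3, -1.7]
finger_gap: 18.2
```

Emit:
apply_moves(targets="0 0 0 0 2 -1 0.5; 0 0 0 0 4 -2 0.5; 0 0 0 0 5.3 -3 0.5; 0 0 0 0 5.3 -3 0.5; 0 0 0 0 5.3 -3 0.5")

```text
time: 23.0
tool_pos: [515.9, 131.7, 250.4]
tcp_rot: [-150.0, 3.7, -84.5]
ft_force: [-0.6, -0.0, -2.2]
finger_gap: 17.9
```

```bash
cat >> h.py <<'E'
def phase(img,c=(300,295),rin=60,rout=125):
    g=cv2.GaussianBlur(cv2.cvtColor(img,cv2.COLOR_RGB2GRAY).astype(np.float32),(0,0),3);gx=cv2.Sobel(g,5,1,0);gy=cv2.Sobel(g,5,0,1)
    Y,X=np.mgrid[:600,:600];r=np.hypot(X-c[0],Y-c[1]);k=(r>rin)&(r<rout);w=np.hypot(gx,gy)[k];t=np.arctan2(-gy[k],gx[k])
    return np.degrees(np.angle(np.sum(w**2*np.exp(6j*t))))/6+30
E
python3 - <<'E'
from h import *
snapshot("top");rel();s=sense();im=snapshot("wrist");cv2.imwrite("pics/w10.png",im[:,:,::-1])
r=rect(im,s,np.array([637.2,150.3,145.]),axis(12),half=40)
g=cv2.medianBlur(cv2.cvtColor(r,cv2.COLOR_RGB2GRAY),7)
d=cv2.HoughCircles(g,cv2.HOUGH_GRADIENT,1.5,300,param1=80,param2=20,minRadius=140,maxRadius=180);print(d)
c=d[0,0,:2] if d is not None else (300,295)
print(phase(r,c),phase(r,c,60,95),hang(im));cv2.imwrite("pics/rect10.png",r[:,:,::-1])
E
```

```text
tip above floor 74.28 lat [-33.5  41.7] rot [0.003 0.001 0.689] F tool [-0.1  0.9  2.1] Tq tool [-0.44  0.12 -0.  ] j6 91.9 23.05 gap 18.0
[[[302.25 299.25 161.75]
  [149.25 567.75 151.7 ]]]
38.91993 38.700695 [np.float64(0.55), np.float64(-0.55)]
```

```bash
cat > fit.py <<'E'
from h import *
from scipy.optimize import least_squares
s10=sense()
T2={'tool_pos':[533.9,101.03,249.85],'tcp_rot':[-153.55,-14.40,-51.78]}
T8={'tool_pos':[525.31,165.63,254.49],'tcp_rot':[-157.78,20.86,-119.18]}
print("now",s10['tool_pos'],s10['tcp_rot'])
cv2.imwrite("pics/w11.png",snapshot("wrist")[:,:,::-1])
cv2.imwrite("pics/w2b.png",cv2.imread("pics/w2.png"))
views=[("wrist",T8,"pics/w8.png"),("wrist",s10,"pics/w11.png"),("top",None,"pics/top0.png"),("side",None,"pics/side0.png")]
M0=np.array([637,150.3,145.])
obs=[]
for vi,(c,s,f) in enumerate(views):
    h=cv2.cvtColor(cv2.imread(f),cv2.COLOR_BGR2HSV)
    for col,lo,hi in(("o",(7,150,90),(16,255,255)),("g",(55,110,50),(80,255,255))):
        m=cv2.inRange(h,lo,hi);n,l,q,ce=cv2.connectedComponentsWithStats(m)
        ctr=proj(c,M0-20*axis(12),s);lim={"wrist":130,"top":45,"side":48}[c]
        for i in range(1,n):
            d=np.hypot(*(ce[i][::-1]-ctr))
            if q[i,4]>(40 if c=="wrist" else 3) and d<lim and d>lim*.25: obs.append((vi,ce[i][::-1],q[i,4],col))
print([(o[0],o[1].round().tolist(),int(o[2]),o[3]) for o in obs])
def pts(p):
    M=p[:3];a=axis(p[3]);x=tilt(-60,p[3]).as_matrix()[:,0];y=np.cross(a,x)
    return np.array([M+p[4]*a+p[5]*(np.cos(t)*x+np.sin(t)*y) for t in p[6]+np.arange(8)*np.pi/4])
def cost(p,ret=False):
    P=pts(p);out=[];off=p[7:].reshape(-1,2)
    for vi,rc,_,_ in obs:
        c,s,_=views[vi];f={"wrist":1.,"top":3.,"side":2.}[c]
        D=np.array([proj(c,X,s) for X in P])+off[vi]-rc;out.append(D[np.argmin(np.hypot(*D.T))]*f)
    return np.concatenate([np.ravel(out),off.ravel()*.4,[(p[2]-145)*3]])
best=None
for ph in np.radians([0,11,22,34]):
    p0=np.r_[M0,12,-20,85,ph,np.zeros(8)]
    r=least_squares(cost,p0,loss="soft_l1",x_scale=np.r_[1,1,1,1,5,5,.1,np.ones(8)])
    if best is None or r.cost<best.cost:best=r
print(best.cost,best.x.round(2));res=best.fun[:2*len(obs)].reshape(-1,2);print(np.abs(res).max(1).round(1))
J=best.jac;C=np.linalg.pinv(J.T@J);print("psi sigma",np.sqrt(C[3,3]))
for f in ("w2","w8","w11"):
    h=cv2.cvtColor(cv2.imread(f"pics/{f}.png"),cv2.COLOR_BGR2HSV);mk=cv2.inRange(h,(0,150,50),(6,255,255));r=np.flatnonzero(mk[150:390,275:288].sum(1)>1500)+150
    v=h[:,281,2].astype(int);print(f,"handle rows",r.min(),r.max(),"edge row",200+np.argmax(np.diff(v[200:214])))
E
python3 fit.py
```

```text
now [515.99080216 131.59458905 249.82720213] [-150.09382415    3.71543648  -84.49532357]
[(0, [41.0, 243.0], 179, 'o'), (0, [94.0, 370.0], 158, 'o'), (0, [167.0, 366.0], 148, 'o'), (0, [171.0, 201.0], 124, 'o'), (0, [215.0, 250.0], 80, 'o'), (0, [39.0, 319.0], 162, 'g'), (0, [99.0, 194.0], 145, 'g'), (0, [214.0, 318.0], 99, 'g'), (1, [35.0, 304.0], 178, 'o'), (1, [110.0, 190.0], 151, 'o'), (1, [154.0, 367.0], 129, 'o'), (1, [179.0, 205.0], 121, 'o'), (1, [207.0, 325.0], 128, 'o'), (1, [47.0, 230.0], 165, 'g'), (1, [82.0, 362.0], 137, 'g'), (2, [138.0, 241.0], 26, 'o'), (2, [166.0, 201.0], 19, 'o'), (2, [176.0, 268.0], 22, 'o'), (2, [190.0, 207.0], 19, 'o'), (2, [198.0, 254.0], 24, 'o'), (2, [144.0, 215.0], 20, 'g'), (2, [152.0, 263.0], 19, 'g'), (2, [203.0, 229.0], 21, 'g'), (2, [203.0, 261.0], 6, 'g'), (2, [205.0, 252.0], 17, 'g'), (3, [232.0, 266.0], 8, 'o'), (3, [251.0, 224.0], 31, 'o'), (3, [259.0, 252.0], 26, 'o'), (3, [204.0, 219.0], 10, 'g'), (3, [230.0, 202.0], 22, 'g'), (3, [251.0, 269.0], 13, 'g')]Traceback (most recent call last):
  File "fit.py", line 33, in <module>
    
[... 774 characters left out ...]
                             ^^^^^^^
    f = np.atleast_1d(self.fun(x, *self.args, **self.kwargs))
                      ~~~~~~~~^^^^^^^^^^^^^^^^^^^^^^^^^^^^^^
    return np.atleast_1d(self.fun(x))
                         ~~~~~~~~^^^
    return self.f(x, *self.args, **self.kwargs)
           ~~~~~~^^^^^^^^^^^^^^^^^^^^^^^^^^^^^^
  File "fit.py", line 28, in cost
    D=np.array([proj(c,X,s) for X in P])+off[vi]-rc;out.append(D[np.argmin(np.hypot(*D.T))]*f)
                ~~~~^^^^^^^
  File "h.py", line 17, in proj
    m,A,p=campose(c,s);v=A.T@(np.asarray(X)-p)
          ~~~~~~~^^^^^
  File "h.py", line 6, in campose
    m=camera_model(c)
ValueError: time passes only in moves, steps and waits
```

```bash
sed -i 's/^from scipy.spatial.*/&\nimport functools\ncamera_model=functools.lru_cache(None)(camera_model)/' h.py
sed -i 's/^cv2.imwrite("pics\/w11.*$//; s/^cv2.imwrite("pics\/w2b.*$//; s/,("side",None,"pics\/side0.png")//; s/np.zeros(8)\]/np.zeros(6)]/; s/np.ones(8)\]/np.ones(6)]/' fit.py
sed -i 's/and d>lim\*.25:/and d>lim*.25 and not (c=="top" and ce[i][1]>202 and ce[i][0]>245):/; /^print(\[(o\[0\]/d' fit.py
timeout 200 python3 fit.py
```

```text
now [515.91194349 131.56769749 249.52242297] [-150.13239829    3.71482131  -84.50045336]
4.048642285863287 [ 6.3680e+02  1.4952e+02  1.4500e+02  1.3700e+01 -8.8700e+00  8.3480e+01
  1.4300e+00 -5.6000e-01  6.1000e-01 -6.1000e-01 -7.5000e-01  7.9000e-01
  4.0000e-02]
[0.2 0.1 0.4 0.3 2.2 0.1 0.3 0.1 0.4 0.2 0.3 0.3 0.5 0.1 0.2 0.7 0.4 0.4
 1.  0.5 0.3 0.8 0.5]
psi sigma 1.7944261235179095
w2 handle rows 193 374 edge row 206
w8 handle rows 191 375 edge row 203
w11 handle rows 191 374 edge row 206
```

```bash
python3 - <<'E'
from h import *
rel();A=tilt(-58,12);T=A*R.from_rotvec([0,0,.405]);plan(P0+(78+24+14)*axis(12),T)
E
```

```text
tip above floor 73.79 lat [-33.69  42.04] rot [0.001 0.001 0.689] F tool [0.3 1.5 1.9] Tq tool [-0.45  0.06  0.03] j6 91.9 23.15 gap 18.1
rotvec [-0.001 -0.001 -0.284] shift cm [-0.07 -5.38  3.59]
```

Emit:
apply_moves(targets="0 0 -0.1 0 -1.8 1 0.5; 0 0 -0.2 -0.03 -3.6 2 0.5; 0 0 -0.284 -0.07 -5 3 0.5; 0 0 -0.284 -0.07 -5.38 3.59 0.5; 0 0 -0.284 -0.07 -5.38 3.59 0.5")

```text
time: 23.65
tool_pos: [579.6, 138.6, 243.4]
tcp_rot: [-150.4, -4.3, -70.5]
ft_force: [-0.8, -0.6, -2.6]
finger_gap: 18.1
```

```bash
python3 - <<'E'
from h import *
rel();A=tilt(-58,12);T=A*R.from_rotvec([0,0,.405]);plan(P0+(78+10)*axis(12),T)
im=snapshot("side");cv2.imwrite("pics/side12.png",im[:,:,::-1])
s=sense();Rt=E(s["tcp_rot"]).as_matrix();p=np.array(s["tool_pos"]);
a=im[140:280,160:320,::-1];b=cv2.resize(a,None,fx=5,fy=4.28*1.0,interpolation=cv2.INTER_CUBIC)
b=cv2.resize(a,None,fx=5,fy=5,interpolation=cv2.INTER_CUBIC)[:600]
L=[tuple(int(v) for v in ((proj("side",p+Rt[:,2]*k)-[140,160])*5)[::-1]) for k in (-19,34,42,98,102)]
for q in L: cv2.drawMarker(b,q,(0,255,0),0,10,1)
cv2.imwrite("pics/side12c.png",b)
E
```

```text
tip above floor 36.63 lat [-0.66  1.22] rot [-0.002 -0.     0.408] F tool [0.1 2.1 1.8] Tq tool [-0.46 -0.08  0.03] j6 75.4 23.65 gap 18.1
rotvec [ 0.002 -0.    -0.003] shift cm [ 0.01 -0.14  2.66]
```

View pics/side12c.png

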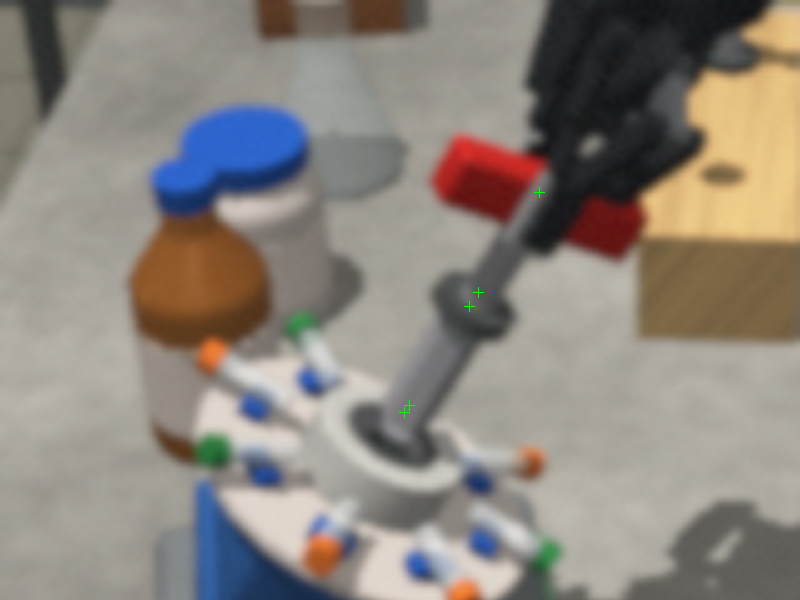

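Emit:
apply_moves(targets="0 0 0 0.01 -0.14 0.7 0.5; 0 0 0 0.01 -0.14 1.4 0.5; 0 0 0 0.01 -0.14 2 0.5; 0 0 0 0.01 -0.14 2.6 0.5; 0 0 0 0.01 -0.14 2.6 0.5")

```text
time: 24.2
tool_pos: [592.5, 141.3, 220.7]
tcp_rot: [-150.4, -4.4, -70.4]
ft_force: [-1.1, -2.6, -4.6]
finger_gap: 18.3
```

```bash
python3 -c "
from h import *
rel();rel()"
```

```text
tip above floor 10.41 lat [-0.59  1.19] rot [-0.003 -0.     0.405] F tool [1.7 4.  3.2] Tq tool [-1.21  0.34 -0.04] j6 75.3 24.2 gap 18.3
tip above floor 10.41 lat [-0.59  1.19] rot [-0.003 -0.     0.405] F tool [1.7 4.  3.2] Tq tool [-1.21  0.34 -0.04] j6 75.3 24.2 gap 18.3
```

Emit:
apply_moves(targets="0 0 0 0.05 0.05 0.25 0.5; 0 0 0 0.05 0.05 0.5 0.5; 0 0 0 0.05 0.05 0.75 0.5; 0 0 0 0.05 0.05 0.9 0.5; 0 0 0 0.05 0.05 0.9 0.5")

```text
time: 24.7
tool_pos: [596.7, 141.9, 213.8]
tcp_rot: [-150.4, -4.4, -70.4]
ft_force: [-2.8, -1.9, -5.3]
finger_gap: 18.2
```

```bash
python3 -c "
from h import *
rel()"
```

```text
tip above floor 2.24 lat [-0.22  1.08] rot [-0.002 -0.     0.405] F tool [0.5 5.5 3.1] Tq tool [-1.61 -0.07 -0.01] j6 75.1 24.7 gap 18.2
```

Emit:
apply_moves(targets="0 0 0 0 0.02 0.05 0.5; 0 0 0 0 0.05 0.1 0.5; 0 0 0 0 0.05 0.15 0.5; 0 0 0 0 0.05 0.2 0.5; 0 0 0 0 0.05 0.2 0.5")

```text
time: 25.2
tool_pos: [597.6, 142.1, 213.9]
tcp_rot: [-150.3, -4.4, -70.4]
ft_force: [-16.6, -3.7, 8.4]
finger_gap: 18.4
```

```bash
python3 -c "
from h import *
rel()"
```

```text
tip above floor 1.92 lat [0.19 0.37] rot [-0.     0.     0.405] F tool [ -1.4  10.4 -15.8] Tq tool [-2.99 -0.41  0.06] j6 75.1 25.2 gap 18.4
```

Emit:
apply_moves(targets="0 0 0.03 0 0 -0.1 0.5; 0 0 0.06 0 0.03 -0.1 0.5; 0 0 0.09 0 0.03 -0.1 0.5; 0 0 0.12 0 0.03 -0.1 0.5; 0 0 0.15 0 0.03 -0.1 0.5")

```text
time: 25.7
tool_pos: [596.8, 141.8, 213.5]
tcp_rot: [-150.0, -0.1, -77.9]
ft_force: [-9.8, -3.8, 0.5]
finger_gap: 18.4
```

```bash
python3 -c "
from h import *
rel()"
```

```text
tip above floor 2.03 lat [-0.18  1.27] rot [-0.001  0.     0.556] F tool [ 1.7  8.8 -5.6] Tq tool [-2.34  0.25 -0.13] j6 83.8 25.7 gap 18.4
```

Emit:
apply_moves(targets="0 0 0.03 0 0 0 0.5; 0 0 0.06 0 0 0 0.5; 0 0 0.09 0 0 0 0.5; 0 0 0.12 0 0 0 0.5; 0 0 0.15 0 0 0 0.5")

```text
time: 26.2
tool_pos: [596.7, 141.8, 213.5]
tcp_rot: [-150.3, 4.2, -85.4]
ft_force: [-10.3, -2.4, 1.2]
finger_gap: 18.5
```

```bash
python3 -c "
from h import *
rel()"
```

```text
tip above floor 2.02 lat [-0.25  1.37] rot [-0.001  0.     0.706] F tool [ 1.5  8.4 -6.3] Tq tool [-2.42  0.51 -0.12] j6 92.4 26.2 gap 18.5
```

Emit:
apply_moves(targets="0 0 0.02 0 0 0 0.5; 0 0 0.04 0 0 0 0.5; 0 0 0.06 0 0 0 0.5; 0 0 0.08 0 0 0 0.5; 0 0 0.1 0 0 0 0.5")

```text
time: 26.7
tool_pos: [596.6, 141.8, 213.4]
tcp_rot: [-150.8, 7.0, -90.3]
ft_force: [-10.0, -2.1, 0.8]
finger_gap: 18.4
```

```bash
python3 -c "
from h import *
rel()"
```

```text
tip above floor 2.02 lat [-0.32  1.4 ] rot [-0.001  0.     0.806] F tool [ 2.1  8.2 -5.8] Tq tool [-2.39  0.78 -0.1 ] j6 98.1 26.7 gap 18.4
```

Emit:
apply_moves(targets="0 0 0.02 0 0 0 0.5; 0 0 0.04 0 0 0 0.5; 0 0 0.06 0 0 0 0.5; 0 0 0.08 0 0 0 0.5; 0 0 0.1 0 0 0 0.5")

```text
time: 27.2
tool_pos: [596.6, 141.9, 213.4]
tcp_rot: [-151.6, 9.8, -95.4]
ft_force: [-11.2, -2.9, 1.4]
finger_gap: 18.0
```

```bash
python3 -c "
from h import *
rel()"
```

```text
tip above floor 2.02 lat [-0.39  1.39] rot [-0.001  0.     0.906] F tool [ 3.6  8.6 -7. ] Tq tool [-2.4   0.94 -0.25] j6 103.8 27.2 gap 18.0
```

Emit:
apply_moves(targets="0 0 0.02 0 0 0 0.5; 0 0 0.04 0 0 0 0.5; 0 0 0.06 0 0 0 0.5; 0 0 0.08 0 0 0 0.5; 0 0 0.1 0 0 0 0.5")

```text
time: 27.7
tool_pos: [596.6, 141.9, 213.5]
tcp_rot: [-152.5, 12.4, -100.5]
ft_force: [-10.4, -3.0, 1.5]
finger_gap: 18.1
```

```bash
python3 -c "
from h import *
rel();im=snapshot('wrist');print(hang(im))"
```

```text
tip above floor 2.06 lat [-0.36  1.34] rot [-1.000e-03  0.000e+00  1.005e+00] F tool [ 4.4  7.5 -6.7] Tq tool [-2.27  1.09 -0.89] j6 109.5 27.7 gap 18.1
[np.float64(0.97), np.float64(-0.38)]
```

Emit:
apply_moves(targets="0 0 -0.04 0 0 -0.05 0.5; 0 0 -0.08 0 0 -0.1 0.5; 0 0 -0.08 0.03 0.04 -0.12 0.5; 0 0 -0.08 0.06 0.08 -0.12 0.5; 0 0 -0.08 0.06 0.08 -0.12 0.5")

```text
time: 28.25
tool_pos: [595.7, 141.6, 213.1]
tcp_rot: [-151.7, 10.4, -96.5]
ft_force: [5.2, 3.2, -13.4]
finger_gap: 18.1
```

```bash
python3 -c "
from h import *
rel()"
```

```text
tip above floor 2.19 lat [-0.85  2.23] rot [-0.    -0.     0.927] F tool [-1.3  2.3 14.5] Tq tool [-0.94 -0.03 -0.06] j6 104.9 28.25 gap 18.1
```

Emit:
apply_moves(targets="0 0 0.01 0 0 -0.2 0.5; 0 0 0.01 0 0 -0.5 0.5; 0 0 0.01 0 0 -1.2 0.5; 0 0 0.01 0 0 -2.5 0.5; 0 0 0.01 0 0 -4 0.5")

```text
time: 28.75
tool_pos: [577.0, 137.3, 250.9]
tcp_rot: [-151.6, 10.6, -96.9]
ft_force: [0.2, 0.2, -1.8]
finger_gap: 18.2
```

```bash
python3 -c "
from h import *
rel()"
```

```text
tip above floor 44.5 lat [0.64 0.46] rot [0.003 0.001 0.936] F tool [0.1 0.7 1.6] Tq tool [-0.42  0.15 -0.03] j6 105.5 28.75 gap 18.2
```

Emit:
apply_moves(targets="0 0 0 0 2 -1 0.5; 0 0 0 0 4 -2 0.5; 0 0 0 0 5.3 -3 0.5; 0 0 0 0 5.3 -3 0.5; 0 0 0 0 5.3 -3 0.5")

```text
time: 29.25
tool_pos: [517.1, 144.5, 252.8]
tcp_rot: [-151.4, 10.7, -96.9]
ft_force: [0.1, 0.2, -2.5]
finger_gap: 18.2
```

```bash
cat > look.py <<'E'
from h import *
snapshot("top");rel();s=sense();im=snapshot("wrist");cv2.imwrite("pics/wl.png",im[:,:,::-1])
r=rect(im,s,np.array([637.2,150.3,145.]),axis(12),half=40)
g=cv2.medianBlur(cv2.cvtColor(r,cv2.COLOR_RGB2GRAY),7)
d=cv2.HoughCircles(g,cv2.HOUGH_GRADIENT,1.5,300,param1=80,param2=20,minRadius=140,maxRadius=180);print(d)
c=d[0,0,:2] if d is not None else (300,295)
print(phase(r,c),phase(r,c,60,95),hang(im));cv2.imwrite("pics/rectl.png",r[:,:,::-1])
E
python3 look.py
```

```text
tip above floor 74.21 lat [-41.62  31.53] rot [0.005 0.001 0.935] F tool [0.3 1.2 1.6] Tq tool [-0.39  0.21  0.02] j6 108.4 29.3 gap 18.2
[[[297.75 294.75 165.05]]]
23.839806 24.081903 [np.float64(0.59), np.float64(-0.84)]
```

```bash
python3 - <<'E'
from h import *
plan([506.3,-189.3,240],[180,0,-102.9])
s=sense();a=E(s["tcp_rot"]);b=E([180,0,-102.9]);p0=np.array(s["tool_pos"]);p1=np.array([506.3,-189.3,240])
rv=(a.inv()*b).as_rotvec();sh=a.inv().apply(p1-p0)/10
for f in (.125,.25,.375,.5,.625): print(np.round(np.r_[rv*f,sh*f],3),p0+(p1-p0)*f)
E
```

```text
rotvec [-0.484  0.207  0.056] shift cm [32.89 -4.98 -2.99]
[-0.061  0.026  0.007  4.111 -0.622 -0.373] [515.63638125 102.58992593 250.11091313]
[-0.121  0.052  0.014  8.222 -1.244 -0.747] [514.3026125   60.89136508 248.66649697]
[-0.182  0.078  0.021 12.333 -1.866 -1.12 ] [512.96884375  19.19280424 247.22208081]
[-0.242  0.104  0.028 16.444 -2.488 -1.494] [511.635075   -22.50575661 245.77766465]
[-0.303  0.13   0.035 20.555 -3.11  -1.867] [510.30130625 -64.20431746 244.33324849]
```

Emit:
apply_moves(targets="-0.061 0.026 0.007 4.1 -0.62 -0.6 0.5; -0.121 0.052 0.014 8.2 -1.25 -0.9 0.5; -0.182 0.078 0.021 12.3 -1.87 -1.2 0.5; -0.242 0.104 0.028 16.4 -2.5 -1.5 0.5; -0.303 0.13 0.035 20.5 -3.1 -1.87 0.5")

```text
time: 29.85
tool_pos: [510.1, -66.0, 243.6]
tcp_rot: [-169.7, 4.2, -101.4]
ft_force: [1.1, 0.5, -2.2]
finger_gap: 18.4
```

```bash
python3 - <<'E'
from h import *
plan([506.3,-189.3,240],[180,0,-102.9]);st()
E
```

```text
rotvec [-0.178  0.076  0.02 ] shift cm [12.16 -2.12 -0.16]
{'time': 29.85, 'joint_pos': [-16.72, -16.89, 107.73, 5.18, 79.33, 84.49], 'tool_pos': [510.06, -65.99, 243.58], 'tcp_rot': [-169.73, 4.22, -101.36], 'ft_force': [1.15, 0.46, -2.21], 'wrist_torque': [0.01, 0.11, 0.02], 'finger_gap': 18.41}
```

Emit:
apply_moves(targets="-0.06 0.025 0.007 4 -0.7 -0.05 0.5; -0.12 0.05 0.013 8 -1.4 -0.1 0.5; -0.178 0.076 0.02 12.16 -2.12 -0.16 0.5; -0.178 0.076 0.02 12.16 -2.12 -0.16 0.5; -0.178 0.076 0.02 12.16 -2.12 -0.16 0.5")

```text
time: 30.35
tool_pos: [506.4, -188.2, 238.5]
tcp_rot: [-180.0, 0.1, -102.9]
ft_force: [-0.3, 1.4, -2.2]
finger_gap: 18.2
```

```bash
python3 - <<'E'
from h import *
snapshot("top");st();plan([506.3,-189.3,190],[180,0,-102.9])
s=sense();w=snapshot("wrist");print(hang(w));cv2.imwrite("pics/w13.png",w[:,:,::-1])
im=snapshot("side");cv2.imwrite("pics/side13.png",im[:,:,::-1])
p=np.array(s["tool_pos"]);Rt=E(s["tcp_rot"]).as_matrix()
b=cv2.resize(im[90:210,260:390,::-1],None,fx=5,fy=5,interpolation=cv2.INTER_CUBIC)
pr=lambda X:tuple(int(v) for v in ((proj("side",X)-[90,260])*5)[::-1])
for k in (-19,38,101): cv2.drawMarker(b,pr(p+Rt[:,2]*k),(0,255,0),0,10,1)
for X in ([506.3,-189.3,70],[503.5,-187,70]): cv2.drawMarker(b,pr(X),(255,0,255),1,10,1)
cv2.imwrite("pics/side13c.png",b)
E
```

```text
{'time': 30.4, 'joint_pos': [-25.79, -2.11, 94.34, 0.07, 87.71, 77.08], 'tool_pos': [506.27, -187.3, 239.0], 'tcp_rot': [-179.93, 0.06, -102.88], 'ft_force': [0.18, 0.32, -2.28], 'wrist_torque': [-0.01, -0.05, -0.03], 'finger_gap': 17.82}
rotvec [-0.001  0.001  0.   ] shift cm [ 0.2  -0.04  4.9 ]
[np.float64(0.58), np.float64(-0.85)]
```

```bash
python3 - <<'E'
from h import *
s=sense();p=np.array(s["tool_pos"]);Rt=E(s["tcp_rot"]).as_matrix()
print(p.round(1),[proj("side",p+Rt[:,2]*k).round(1).tolist() for k in (-19,33,42,60,80,101)])
im=cv2.imread("pics/side13.png");h=cv2.cvtColor(im,cv2.COLOR_BGR2HSV)
c0=int(proj("side",p+Rt[:,2]*60)[1])
r0=int(proj("side",p+Rt[:,2]*20)[0])
for r in range(r0,r0+48,2): print(r,c0-12,' '.join(f"{h[r,c,1]:3d}/{h[r,c,2]:3d}" for c in range(c0-12,c0+13,1)))
E
```

```text
[ 506.1 -186.4  239.8] [[112.0, 305.2], [130.4, 304.7], [133.5, 304.7], [139.6, 304.5], [146.3, 304.3], [153.1, 304.2]]
125 292  18/158  19/159  19/160  19/161  21/161  19/162  19/161  19/161  21/158  17/146  15/117   6/ 86   0/ 76   0/ 75   3/ 82   5/ 97  14/126  18/152  17/161  17/161  18/160  17/161  19/161  21/161  19/161
127 292  55/181  79/191  88/196  85/199  81/198  77/193  73/188  67/183  56/173  40/148  27/115   6/ 85   0/ 75   3/ 76   6/ 83   5/101  15/132  21/155  22/164  20/164  20/163  20/162  19/161  19/160  19/161
129 292 138/229 165/241 171/244 171/244 169/244 169/242 168/234 161/214 134/169  93/126  40/ 95   7/ 78   3/ 75   3/ 77   6/ 81  14/ 91  38/115  58/145  74/169  87/185  89/192  85/199  81/198  76/194  73/192
131 292 157/183 182/195 187/199 185/205 184/207 175/201 152/173 101/126  42/ 92   6/ 82   3/ 80   0/ 74   7/ 74   7/ 77   7/ 77   0/ 72  15/ 67  65/ 78 130/120 165/188 173/233 171/243 169/244 168/243 167/243
133 292 152/148 186/147 191/147 187/147 183/146 169/131 116/103  35/ 81   9/ 81   6/ 82   6/ 83  10/ 76  11/ 68   4/ 63   4/ 60   4/ 58  14/ 53  15/
[... 3311 characters left out ...]
/213 117/211 116/207 117/202 116/185 117/155 117/133 115/126 113/126 116/128
167 292 111/230 111/228 113/226 114/222 116/220 115/219 115/221 114/223 113/222 114/210 114/176 115/149 116/136 115/135 114/137 116/136 114/136 115/133 115/133 113/133 116/130 114/127 114/125 116/127 114/128
169 292 111/230 112/227 113/224 115/220 115/218 116/218 115/222 112/225 115/222 115/212 116/184 116/167 115/164 118/162 114/154 116/139 114/130 114/127 116/128 118/130 116/130 114/127 115/126 115/129 116/130
171 292 110/229 113/226 114/222 116/218 115/217 114/220 114/224 111/225 113/225 113/223 115/219 116/214 117/209 116/195 115/166 116/141 115/131 116/128 118/128 116/130 117/129 114/128 113/129 116/130 115/131
```

Emit:
apply_moves(targets="0 0 0 0.25 -0.04 1.2 0.5; 0 0 0 0.25 -0.04 2.5 0.5; 0 0 0 0.25 -0.04 4 0.5; 0 0 0 0.25 -0.04 4.8 0.5; 0 0 0 0.25 -0.04 4.8 0.5")

```text
time: 31.0
tool_pos: [504.4, -188.7, 189.1]
tcp_rot: [179.9, 0.1, -102.8]
ft_force: [-1.0, -0.2, -2.4]
finger_gap: 18.3
```

```bash
python3 - <<'E'
from h import *
plan([506.3,-189.3,150],[180,0,-102.9]);snapshot("top");s=sense();w=snapshot("wrist");cv2.imwrite("pics/w14.png",w[:,:,::-1]);st();plan([506.3,-189.3,150],[180,0,-102.9])
for q in ["rack_hole0","rack_hole1","rack"]:
    for d in place_of("wrist",q)[:3]: print(q,np.round(d["at"],1),round(d["confidence"],2),onz("wrist",d["at"],70 if 'hole' in q else 0,s).round(1))
E
```

```text
rotvec [0.002 0.001 0.002] shift cm [ 0.02 -0.21  3.9 ]
{'time': 31.1, 'joint_pos': [-26.0, -0.63, 97.89, 0.03, 82.71, 76.81], 'tool_pos': [505.53, -189.37, 191.38], 'tcp_rot': [-179.95, 0.02, -102.82], 'ft_force': [-0.48, 0.66, -1.7], 'wrist_torque': [0.0, 0.01, 0.0], 'finger_gap': 18.0}
rotvec [-0.001  0.     0.001] shift cm [-0.02 -0.07  4.14]
rack_hole0 [203.8 283.4] 0.93 [ 502.7 -189.9   70. ]
rack_hole0 [330.2 130. ] 0.43 [409.6 -15.   70. ]
rack_hole1 [203.8 283.4] 0.93 [ 502.7 -189.9   70. ]
rack_hole1 [330.2 130. ] 0.43 [409.6 -15.   70. ]
rack [166.5 341.4] 0.78 [ 507.5 -253.4    0. ]
```

```bash
python3 - <<'E'
from h import *
print(onz("side",(174.8,304),70),proj("side",[506.3,-189.3,70]),proj("side",[503,-189,70]))
h=cv2.cvtColor(cv2.imread("pics/side12.png"),cv2.COLOR_BGR2HSV)
for r in range(168,182): print(r,' '.join(f"{h[r,c,2]:3d}" for c in range(294,316)))
E
```

```text
[ 505.33832398 -185.39547124   70.        ] [174.05410582 303.708314  ] [174.14747315 304.87508819]
168  50  55  59  56  46  56 108 172 219 230 232 233 234 234 233 232 232 234 234 232 230 232
169  45  45  45  41  41  72 132 190 223 230 232 233 234 234 233 232 233 235 234 231 230 233
170  44  39  36  38  57 102 163 210 227 230 231 233 234 234 233 232 233 235 234 233 231 234
171  37  34  38  66 107 151 194 220 224 223 224 228 230 232 232 233 234 235 234 232 232 234
172  35  48  75 120 166 198 212 211 204 194 192 202 212 221 226 231 234 235 234 232 233 235
173  62  95 133 173 204 216 200 177 158 150 150 157 170 186 207 225 233 235 234 232 234 236
174 110 153 188 213 221 209 174 141 125 123 127 132 137 152 181 217 231 235 233 233 234 236
175 164 194 217 225 225 211 177 142 126 125 128 130 134 148 179 216 232 235 234 233 234 237
176 203 214 223 228 229 225 206 179 160 155 155 156 165 182 206 226 234 235 233 234 235 237
177 218 221 224 229 232 231 225 217 207 204 202 204 212 222 229 234 235 236 234 234 235 238
178 221 221 226 231 233 233 229 227 225 227 229 229 232 234 235 236 236 236 234 234 236 238
179 220 223 226 232 233 233 230 228 228 232 235 235 236 237 237 236 235 236 235 234 236 238
180 221 223 228 232 234 233 230 228 230 233 235 236 236 237 237 237 236 236 236 236 236 237
181 221 224 229 233 234 233 231 228 230 234 236 236 237 238 238 237 236 236 236 236 236 237
```

Emit:
apply_moves(targets="0 0 0 -0.03 0.06 0.6 0.5; 0 0 0 -0.03 0.06 1.2 0.5; 0 0 0 -0.03 0.06 1.8 0.5; 0 0 0 -0.03 0.06 2.4 0.5; 0 0 0 -0.03 0.06 2.6 0.5")

```text
time: 31.75
tool_pos: [504.6, -188.8, 164.3]
tcp_rot: [180.0, 0.0, -102.8]
ft_force: [0.6, 0.0, -1.7]
finger_gap: 18.3
```

```bash
python3 -c "
from h import *
st()"
```

```text
{'time': 31.75, 'joint_pos': [-25.99, 0.4, 99.75, 0.03, 79.89, 76.83], 'tool_pos': [504.57, -188.77, 164.27], 'tcp_rot': [179.98, 0.04, -102.82], 'ft_force': [0.56, 0.01, -1.68], 'wrist_torque': [0.0, 0.04, 0.0], 'finger_gap': 18.3}
```

Tip is at about 63, inside the mouth with no contact force. Continue slowly.

Emit:
apply_moves(targets="0 0 0 0 0 0.4 0.5; 0 0 0 0 0 0.8 0.5; 0 0 0 0 0 1.2 0.5; 0 0 0 0 0 1.5 0.5; 0 0 0 0 0 1.5 0.5")

```text
time: 32.25
tool_pos: [504.9, -188.9, 150.0]
tcp_rot: [-180.0, 0.0, -102.8]
ft_force: [-0.5, -0.0, -2.3]
finger_gap: 18.4
```

```bash
python3 -c "
from h import *
st()"
```

```text
{'time': 32.25, 'joint_pos': [-25.99, 1.09, 100.59, 0.04, 78.3, 76.83], 'tool_pos': [504.95, -188.89, 150.0], 'tcp_rot': [-179.97, 0.03, -102.82], 'ft_force': [-0.51, -0.02, -2.26], 'wrist_torque': [-0.01, -0.02, 0.01], 'finger_gap': 18.37}
```

Emit:
apply_moves(targets="0 0 0 0 0 0.8 0.5; 0 0 0 0 0 1.6 0.5; 0 0 0 0 0 2.4 0.5; 0 0 0 0 0 3.2 0.5; 0 0 0 0 0 3.5 0.5")

```text
time: 32.75
tool_pos: [504.7, -188.6, 114.1]
tcp_rot: [180.0, 0.0, -102.8]
ft_force: [-0.5, 0.4, -2.7]
finger_gap: 18.1
```

```bash
python3 -c "
from h import *
st()"
```

```text
{'time': 32.75, 'joint_pos': [-25.98, 3.09, 102.47, 0.05, 74.47, 76.83], 'tool_pos': [504.67, -188.64, 114.07], 'tcp_rot': [179.98, 0.05, -102.82], 'ft_force': [-0.55, 0.43, -2.71], 'wrist_torque': [0.01, -0.03, -0.03], 'finger_gap': 18.14}
```

Emit:
apply_moves(targets="0 0 0 0 0 0.1 0.5; 0 0 0 0 0 0.2 0.5; 0 0 0 0 0 0.35 0.5; 0 0 0 0 0 0.45 0.5; 0 0 0 0 0 0.45 0.5")

```text
time: 33.25
tool_pos: [505.8, -189.2, 113.2]
tcp_rot: [-179.9, -0.0, -102.8]
ft_force: [-4.9, 2.7, 11.0]
finger_gap: 18.1
```

```bash
python3 -c "
from h import *
st()"
```

```text
{'time': 33.25, 'joint_pos': [-25.98, 3.17, 102.48, 0.03, 74.21, 76.83], 'tool_pos': [505.75, -189.25, 113.2], 'tcp_rot': [-179.86, -0.0, -102.82], 'ft_force': [-4.86, 2.69, 11.03], 'wrist_torque': [0.53, 1.42, -0.07], 'finger_gap': 18.13}
```

Emit:
apply_moves(targets="0 0 0 0 0 -0.15 0.5; 0 0 0 0 0 -0.15 0.5; 0 0 0 0 0 -0.15 5; 0 0 0 0 0 -0.15 5; 0 0 0 0 0 -0.15 5")

```text
time: 33.75
tool_pos: [505.6, -189.1, 112.8]
tcp_rot: [-179.9, 0.0, -102.8]
ft_force: [0.1, 0.0, 0.5]
finger_gap: 50.0
```

Emit:
apply_moves(targets="0 0 0 0 0 -0.15 5; 0 0 0 0 0 -0.5 5; 0 0 0 0 0 -2 5; 0 0 0 0 0 -5 5; 0 0 0 0 0 -8 5")

```text
time: 34.25
tool_pos: [504.9, -188.9, 194.2]
tcp_rot: [-180.0, 0.0, -102.8]
ft_force: [0.4, -0.5, 1.4]
finger_gap: 50.3
```

```bash
python3 - <<'E'
from h import *
st();s=sense();w=snapshot("wrist");cv2.imwrite("pics/w15.png",w[:,:,::-1])
h=cv2.cvtColor(w,cv2.COLOR_RGB2HSV);m=cv2.inRange(h,(0,150,60),(6,255,255));m[:,:220]=0;m[:,345:]=0
n,l,q,_=cv2.connectedComponentsWithStats(m);i=1+np.argmax(q[1:,4])
(c,wd,a)=cv2.minAreaRect(cv2.findNonZero((l==i).astype(np.uint8)));b=cv2.boxPoints((c,wd,a));print(c,wd,a)
print(np.array([onz("wrist",(t[1],t[0]),144,s)[:2] for t in b]).round(1).tolist())
im=snapshot("side");h=cv2.cvtColor(im,cv2.COLOR_RGB2HSV);m=cv2.inRange(h,(0,150,60),(6,255,255));m[:120]=0;m[200:]=0;m[:,:270]=0;m[:,340:]=0
for f,mm in (("now",m),):
    n,l,q,ce=cv2.connectedComponentsWithStats(mm);print(q[1:].tolist(),ce[1:].round(1).tolist())
h=cv2.cvtColor(cv2.imread("pics/side0.png"),cv2.COLOR_BGR2HSV);m=cv2.inRange(h,(0,150,60),(6,255,255));m[:120]=0;m[200:]=0;m[:,:270]=0;m[:,340:]=0
n,l,q,ce=cv2.connectedComponentsWithStats(m);print("start",q[1:].tolist(),ce[1:].round(1).tolist())
# changes elsewhere vs start in side
d=cv2.absdiff(im[:,:,::-1],cv2.imread("pics/side0.png")).max(2);d=(cv2.medianBlur(d,5)>40).astype(np.uint8);n,l,q,ce=cv2.connectedComponentsWithStats(d)
print("side diffs",[(ce[i].round().tolist(),int(q[i,4])) for i in range(1,n) if q[i,4]>15])
im=snapshot("top");cv2.imwrite("pics/top15.png",im[:,:,::-1]);d=cv2.absdiff(im[:,:,::-1],cv2.imread("pics/top0.png")).max(2);d=(cv2.medianBlur(d,5)>40).astype(np.uint8);n,l,q,ce=cv2.connectedComponentsWithStats(d)
print("top diffs",[(ce[i].round().tolist(),int(q[i,4])) for i in range(1,n) if q[i,4]>15])
E
```

```text
{'time': 34.25, 'joint_pos': [-25.99, -0.86, 97.81, 0.03, 83.01, 76.83], 'tool_pos': [504.86, -188.92, 194.25], 'tcp_rot': [-179.95, 0.02, -102.82], 'ft_force': [0.44, -0.55, 1.38], 'wrist_torque': [0.04, 0.03, -0.01], 'finger_gap': 50.26}
(281.5, 222.5) (131.0, 31.0) 90.0
[[555.1, -190.6], [551.0, -208.7], [463.2, -190.0], [467.9, -169.3]]
[[289, 149, 32, 13, 299]] [[304.5, 154.8]]
start [[290, 149, 31, 13, 304]] [[304.9, 154.7]]
side diffs [([309.0, 52.0], 3822), ([400.0, 13.0], 62), ([547.0, 20.0], 131), ([395.0, 42.0], 1079), ([526.0, 48.0], 283), ([535.0, 88.0], 24), ([503.0, 105.0], 314), ([540.0, 120.0], 1041), ([447.0, 164.0], 7279), ([351.0, 138.0], 97), ([310.0, 152.0], 50), ([552.0, 166.0], 293), ([353.0, 159.0], 18), ([315.0, 166.0], 95), ([335.0, 180.0], 479), ([497.0, 179.0], 38), ([314.0, 177.0], 38), ([555.0, 220.0], 90), ([501.0, 258.0], 3530)]
top diffs [([407.0, 251.0], 8408), ([430.0, 179.0], 553), ([407.0, 177.0], 28), ([455.0, 179.0], 26), ([278.0, 377.0], 3170), ([494.0, 391.0], 5592), ([384.0, 372.0], 33), ([369.0, 383.0], 287), ([327.0, 402.0], 2224)]
```

```bash
python3 -c "
from bench import *
print(hand_in())"
```

```text
the job is handed in; nothing more can be done
None
```

I turned the hub screw clockwise until it stopped, put the red key back upright in its rack hole, let go, and handed in at about 34 s of the 54 s allowed. It took three insertions, and the evidence that the screw is at its stop is indirect.

**Tightening**
- **First turn:** the key was pressed onto the socket floor before turning. The resisting torque climbed to about 0.9 N m, against 0.12 N m of running friction. I kept turning past that point. The key ended about 20° out of line with the socket, more than the stated play allows, so it probably slipped at the stop.
- **Second insertion:** torque reached about 1 N m at nearly the same angle. Backing off then dragged the screw about 14° counter-clockwise, which I saw in the wrist picture.
- **Third insertion:** I turned the screw clockwise again to about 0.9 N m, eased off slightly and pulled the key straight out without turning it back. The socket then stood at 24.0°, against 24.5° after the first turn. That repeat is why I take it to be at the stop; the screw angle itself cannot be read.

**Last checks**
- **Key:** the handle is within about half a pixel of its starting place in the side camera. The collar seated at the expected height, allowing for a slip of about 1.3 mm in the grip. The gripper is open and about 50 mm above the handle.
- **Bystanders:** I compared the last side and top pictures with the first ones by program. I saw no change at the mixer, bottles or driver. Changes near the rack and along the top picture's lower edge I put down to the arm and its shadow. I could not look at the final pictures, because the viewer's 12-picture limit was used up.
- **Forces:** the highest readings I saw were about 32 N at the wrist. The gripper's body did not press on anything that I noticed.

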